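# Put the chasing punches away in their sliding-lid case

### The job

Put away the chasing punches that lie on the bench: swing the case's catch aside, lay every punch in the case, then slide the lid along its grooves until it is fully home and swing the catch fully shut across the end of the lid. Leave the steel cube, the glass of tea and the red pliers where they stand.

Things in the scene. Friction and masses are not known exactly. Their poses are not given: they have to be found in the camera images.
- case: open-topped wooden punch case fixed on the bench, 152 long (x) x 124 wide (y) x 47 high mm; origin at the centre of its underside, z up. The lid slides in along case +x, entering at the open -x end over the low entry wall, and stops against the tall end wall (inner face x = +68)
- case_floor (a point): centre of the case's green inner floor, 6 mm above the case's underside, same axes; inside x -68..+68, y -47..+47 mm, lid's underside 26 mm above it
- case_mouth (a point): middle of the top of the entry wall, at case x = -76, y = 0, z = 32 mm, same axes. Lid grooves, seen from here: ledges at this height; sides at y = +-53.5 mm from x = 0 on (flared for the first 16 mm); dark lips over the lid's edges, outward of y = +-47, undersides 10 mm up, tops 15 up, begin at x = 30 (lead-in 12 mm): set the lid's leading edge on the ledges before them, then slide
- catch (a joint): brass catch arm, turns about an upright pivot beside the open end; 33 to 41 mm above the case's underside, 12 mm wide, 73 mm long from the pivot. 0 = shut: arm points to case -y across the open end, 6 mm behind a lid that is home. Opens to 1.7 rad (clockwise from above); near 1.6 it points to case -x, clear of the lid. Stays where left; takes about 1 N at the peg
- catch_pivot (a point): pivot of the catch, at case x = -86, y = +66 mm, 37 mm above the case's underside, same axes as the case
- catch_peg (a point): red upright peg on the catch arm, 12 mm diameter, 66 mm from the pivot, standing from 41 to 77 mm above the case's underside; point at its middle, 58.5 mm up
- lid_bar (a point): loose flat dark wooden lid, 142 (x) x 104 (y) x 8 mm, 0.15 kg, with a pale grip bar across the middle of its top, 16 (x) x 60 (y) x 22 mm; point at the bar's centre, 19 mm above the slab's underside, z up. Either end may lead. When home this point lies at case x = -3, y = 0, z = 51 mm
- punch_a_mid (a point): loose octagonal steel chasing punch, 62 mm long (its y) and 8 mm thick, 25 g; point at its centre. May be absent
- punch_b_mid (a point): loose octagonal steel chasing punch, 68 mm long (its y) and 8 mm thick, 25 g; point at its centre. May be absent
- punch_c_mid (a point): loose octagonal steel chasing punch, 74 mm long (its y) and 8 mm thick, 25 g; point at its centre. May be absent
- punch_d_mid (a point): loose octagonal steel chasing punch, 68 mm long (its y) and 8 mm thick, 25 g; point at its centre. May be absent
- punch_e_mid (a point): loose octagonal steel chasing punch, 74 mm long (its y) and 8 mm thick, 25 g; point at its centre. May be absent
- dapping_block: bystander, to be left alone: steel cube, 45 mm
- tea_glass: bystander, to be left alone: glass mug of tea, 92 mm tall, about 75 mm across, origin under its base
- pliers_flat: bystander, to be left alone: pliers with red handles, 157 mm long

How it is judged:
By the outcome, as a careful person would: the job done as asked, in the order asked, and still so for the second after the job is handed in, with the robot touching nothing.
Of punch_a, punch_b, punch_c, punch_d, punch_e only 3 to 5 are there at a start; the rules pass over those that are not, and their reading is None.
At some moment in a run one of punch_a, punch_b, punch_c, punch_d, punch_e, lid may be knocked a few centimetres aside while the robot is not near it.
Once in a run the grip may slacken for a moment while it holds something.
It also fails if it takes over 208 s, if anything falls off the work surface, if the arm or the gripper's body presses on something with over 40 N, if the wrist force passes 120 N, or if a joint passes its speed limit or range.

### The arm

A 6-joint arm with a two-finger parallel gripper is mounted at the origin on a cart in front of the work surface, level with it; the furniture and walls round the work are solid. World frame = base frame: x ahead of the robot, y to its left, z up, the work surface at z = 0. Lengths are in m, angles in rad, forces in N, time in s.
With the tool pointing down it reaches from about 0.425 to 0.95 m from the base axis. Payload 3.5 kg.
Tool frame: the origin (TCP) lies on the centre line of the jaws, within the pads' length; the fingertips stand 25 mm ahead of it and the grasp point (between the pads) lies 6 mm ahead of it (ctrl.finger_overhang is the distance from the TCP to the fingertips, in m); z points along the fingers, y is the line along which they close (so a half turn about z gives the same grasp; the last joint's range is limited). The gripper opens to 85 mm and grips with 20 to 120 N. Pads are 22 mm wide; open, the fingers measure 114 mm over their backs; the gripper's body (76 mm by 85 mm) begins 54 mm behind the grasp point. The pads swing forward as they close: fully open they stand 13 mm farther back than shut.
Start: joints at [-1.428, 0.286, 1.577, -0, 1.279, -0.15], TCP at [0.195, -0.646, 0.232] pointing down, gripper open.
Joint ranges: [-2.77, 2.77], [-0.9, 2.22], [0.21, 2.48], [-1.53, 4.67], [0.24, 2.81], [-2.84, 2.84]. Speed limits (rad/s): [2.79, 2.79, 3.14, 3.14, 3.14, 3.14].

### API

Orientations are given as a unit quaternion [x, y, z, w].
In Python, from plant import get_state, imaging, job, ctrl gives the robot as it stands.
- The arm moves only by the tool jog_arm, never from a script. Its argument "increments" is a list of rows, each an object of numbers: "dx", "dy", "dz": the shift along the world's x, y, z each as a share of 12 cm, from -1 to 1; "ax", "ay", "az": the turn, a rotation vector about the world's x, y, z each as a share of pi/2 rad, from -1 to 1; "gripper": the gripper command: -1 is shut, 1 is fully open, values between are in proportion. A call has 1 to 10 rows; each row is the pose to reach, as a shift and turn from the pose commanded when the call began; what a row does not reach only later rows make up. A row lasts 1/10 s, in which the tool goes at most 50 mm and 8.59 degrees, less where a joint would pass 70% of its speed; a pose out of reach is approached as far as the arm can. A call with a number of a shift or a turn outside -1 to 1 is refused whole. A call with a gripper value outside its range is refused whole. The fingers move at their own pace and stop on an object; "force" is the grip in N (left out, the last holds). Time passes only in rows, so rows that repeat a pose let the fingers close. It gives the time, the measured TCP pose, the force, the opening and the grip force at its end, in the units of the state.
- get_state(): the state, without advancing time (a new reading comes with each control period).
- imaging.read_camera(name): name is "side" or "top" or "wrist"; returns a dict with "frame" (384x512x3 uint8, blue, green, red), "depth" (384x512 float32, m along the optical axis (not along the pixel's ray), 0 where there is no reading), "camera_matrix" (3x3 intrinsics, pixels), "extrinsics" (4x4, takes a point from camera to world coordinates); the wrist camera has in their place "mount" (4x4, takes a point from camera to tool coordinates, whose origin is the TCP and whose axes are the flange's). Camera axes: x right, y up, looking along -z (the intrinsics and any distortion apply to the point x, -y, -z); pixel columns grow to the right and rows downward; lengths in m; the calibration is good to about 2 mm. A picture is of the moment at which its call begins: read the wrist's pose just before it.
- job.sign_off(): hands the job in; it is judged then, once.
The state is a dict: "time": time; "qpos": joint angles; "dq": joint speeds; "joint_efforts": joint torques, N m; "eef_pos": TCP position; "tcp_rot": TCP orientation; "contact_force": force on the tool from outside, world axes, zero at the start; "wrist_torque": the same for the moment, N m; "opening": opening from 0.0 (shut) to 1.0 (fully open); "finger_force": force on a finger pad.
Only numpy, scipy, OpenCV 4.12 (cv2) and the standard library are available. Lean on these libraries where they do the work, as an engineer would, in place of code of your own. Each camera call takes 0.05 s, during which the arm holds its last target. There are 200 camera calls.

## Working session

There is one attempt and no reset: what is moved stays moved. The work goes in short steps, Python scripts to look and compute and a tool call to move; the robot and the scene stay as the last step left them, time stands still between calls to the robot, and variables do not carry over. Pictures are saved under pics/ and viewed, at most 14 in all, crops included, and the job is handed in when it is done.

Besides the shell and the picture viewer there is one more tool, called after ">>>" by a JSON object that holds its "fn" and its "kwargs". jog_arm: Moves the arm, as the interface text tells. Shift numbers are shares of 12 cm and turn numbers shares of pi/2 rad, none past 1 either way. Its arguments: {"type":"object","properties":{"increments":{"type":"array"},"force":{"type":"number"}},"required":["increments"]}

```bash
mkdir -p pics; ls
cat > h.py <<'E'
import numpy as np, cv2
from plant import get_state, imaging, job, ctrl
from scipy.spatial.transform import Rotation as R
def shot(name):
    s=get_state(); c=imaging.read_camera(name)
    if 'extrinsics' in c: T=np.array(c['extrinsics'])
    else:
        W=np.eye(4); W[:3,:3]=R.from_quat(s['tcp_rot']).as_matrix(); W[:3,3]=s['eef_pos']
        T=W@np.array(c['mount'])
    c['T']=T; c['s']=s; return c
def rays(c,uv):
    uv=np.atleast_2d(np.array(uv,float)); K=np.array(c['camera_matrix'])
    d=np.c_[(uv[:,0]-K[0,2])/K[0,0],-(uv[:,1]-K[1,2])/K[1,1],-np.ones(len(uv))]
    return c['T'][:3,3], d@c['T'][:3,:3].T
def onplane(c,uv,z):
    o,d=rays(c,uv); return o+d*((z-o[2])/d[:,2])[:,None]
def cloud(c):
    h,w=c['depth'].shape; v,u=np.mgrid[:h,:w]
    o,d=rays(c,np.c_[u.ravel(),v.ravel()])
    P=(o+d*c['depth'].reshape(-1,1)).reshape(h,w,3); P[c['depth']==0]=np.nan; return P
def tri(c1,p1,c2,p2):
    o1,d1=rays(c1,p1);o2,d2=rays(c2,p2);d1=d1[0];d2=d2[0]
    t=np.linalg.lstsq(np.c_[d1,-d2],o2-o1,rcond=None)[0]
    a=o1+d1*t[0];b=o2+d2*t[1];return (a+b)/2,np.linalg.norm(a-b)
E
python3 - <<'E'
from h import *
for n in('top','side'):
    c=shot(n); cv2.imwrite(f'pics/{n}0.png',c['frame'])
    np.savez(f'{n}0.npz',**{k:c[k] for k in('frame','depth','camera_matrix','T')})
    print(n,[k for k in c],c['T'].round(3).tolist(),np.array(c['camera_matrix']).round(1).tolist())
print(get_state(), ctrl.finger_overhang)
E
```

```text
pics
top ['frame', 'depth', 'camera_matrix', 'extrinsics', 'T', 's'] [[0.028, 0.997, -0.076, 0.476], [-0.999, 0.026, -0.021, 0.061], [-0.019, 0.076, 0.997, 1.322], [0.0, 0.0, 0.0, 1.0]] [[496.6, 0.0, 248.6], [0.0, 496.6, 186.6], [0.0, 0.0, 1.0]]
side ['frame', 'depth', 'camera_matrix', 'extrinsics', 'T', 's'] [[-0.999, 0.004, -0.049, 0.501], [-0.043, -0.553, 0.832, 1.243], [-0.024, 0.833, 0.552, 0.844], [0.0, 0.0, 0.0, 1.0]] [[485.0, 0.0, 246.6], [0.0, 485.0, 194.2], [0.0, 0.0, 1.0]]
{'time': 0.1, 'qpos': array([-1.42799423e+00,  2.87119138e-01,  1.57806547e+00,  2.44670095e-06,
        1.27859915e+00, -1.49996665e-01]), 'dq': array([ 0.00140949, -0.00194742, -0.00376017, -0.00019063, -0.00222825,
       -0.000562  ]), 'joint_efforts': array([ 6.77075568e-04, -4.07297766e+01, -2.93697864e+01, -1.49253265e-04,
        3.42639127e-03,  1.04502962e-05]), 'eef_pos': array([ 0.19477085, -0.64565414,  0.23023858]), 'tcp_rot': array([ 9.89302195e-01,  1.45876545e-01,  5.11210757e-06, -1.09554095e-03]), 'contact_force': array([-0.93802345, -0.3941704 ,  0.14186039]), 'wrist_torque': array([0.00844106, 0.02384863, 0.05714158]), 'finger_force': 0.0, 'opening': 1.0037017170484843} 0.025
```

View pics/top0.png

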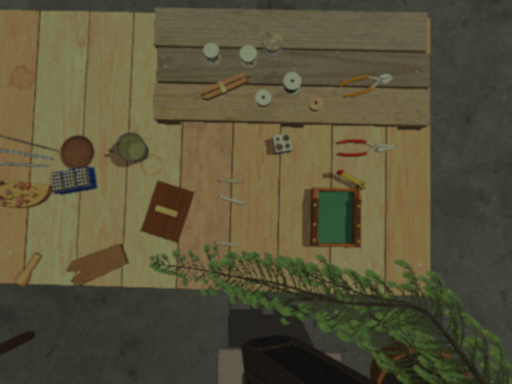

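View pics/side0.png

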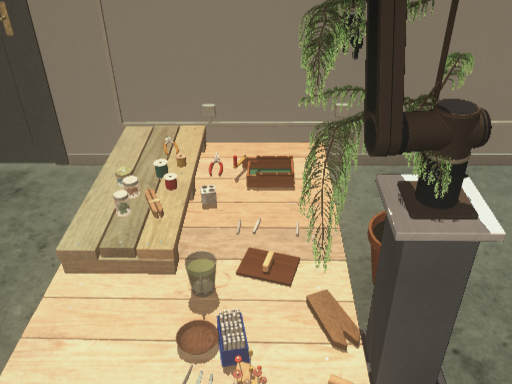

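Top view: case at (335,217) with its catch end up at (350,178), lid (167,211), three punches at (228,181), (232,200) and (226,243). A hanging plant branch covers the near rows. Side view shows the same, with punches at (238,227), (256,226) and (297,229).

Run:
```python
from h import *
cs={}
for n in('top','side'):
    z=np.load(f'{n}0.npz'); cs[n]={k:z[k] for k in z}
t,s=cs['top'],cs['side']
a=cv2.resize(t['frame'][120:290,130:400],None,fx=2.9,fy=2.9,interpolation=cv2.INTER_CUBIC)
cv2.imwrite('pics/topc.png',cv2.convertScaleAbs(a,alpha=1.6))
b=cv2.resize(s['frame'][140:310,170:370],None,fx=3.5,fy=3.5,interpolation=cv2.INTER_CUBIC)
cv2.imwrite('pics/sidec.png',b)
P=cloud(t)
for n,uv in dict(p1=(228,181),p2=(232,200),p3=(226,243),case=(335,217),caseTL=(311,188),caseTR=(361,188),caseBL=(311,246),caseBR=(361,246),lid=(175,215),bar=(166,211),block=(282,143),tea=(130,148),catch=(350,178),plant=(240,268),plant2=(320,277),plank=(300,115)).items():
    print(n,P[uv[1],uv[0]].round(3))
Q=cloud(s); print('sideplant',Q[200,325],Q[80,320],Q[250,322])
```

```text
p1 [0.588 0.144 0.013]
p2 [0.539 0.132 0.007]
p3 [0.425 0.145 0.006]
case [ 0.501 -0.14   0.011]
caseTL [ 0.576 -0.075  0.014]
caseTR [ 0.578 -0.203  0.03 ]
caseBL [ 0.423 -0.08  -0.002]
caseBR [ 0.427 -0.212 -0.002]
lid [0.494 0.278 0.033]
bar [0.504 0.302 0.032]
block [0.688 0.005 0.046]
tea [0.662 0.394 0.069]
catch [ 0.602 -0.172  0.042]
plant [0.36  0.106 0.002]
plant2 [ 0.343 -0.104  0.006]
plank [ 0.754 -0.037  0.084]
sideplant [ 0.33187321 -0.00341866 -0.00302469] [ 0.18758619 -1.74390493 -0.26405484] [ 0.36201366  0.23783179 -0.00069883]
```

View pics/topc.png

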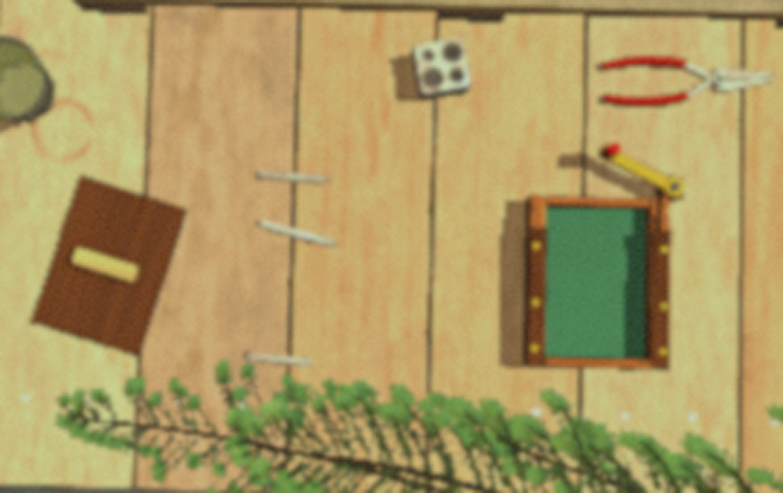

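View pics/sidec.png

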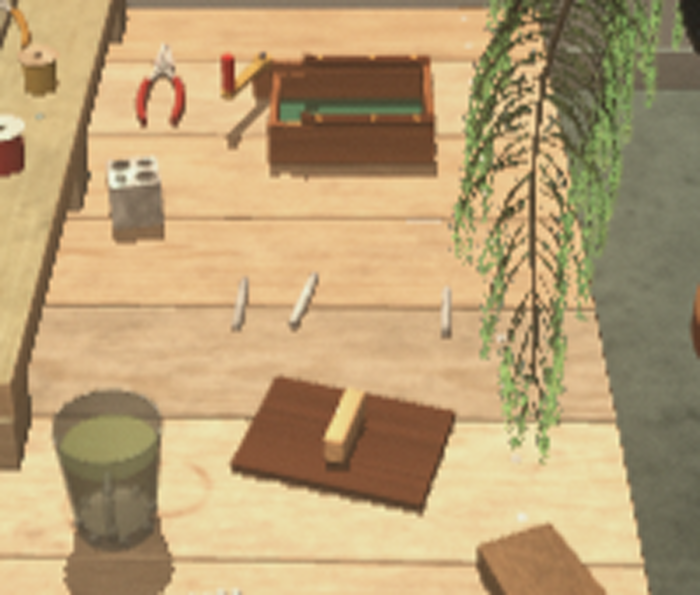

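Crops show three punches (topc (290,178), (296,233), (280,359)), the catch part-open with its peg at (612,152), and the case's open end pointing to world +x. The depth seems to pass through the plant, so I'll check the covered strip by depth.

Run:
```python
from h import *
H={}
cs={}
for n in('top','side'):
    z=np.load(f'{n}0.npz'); c={k:z[k] for k in z}; cs[n]=c; P=cloud(c).reshape(-1,3); F=c['frame'].reshape(-1,3)
    m=(P[:,0]>.28)&(P[:,0]<.8)&(P[:,1]>-.35)&(P[:,1]<.45)&(P[:,2]>-.03)
    g=np.full((260,400),np.nan)
    for p in P[m]: 
        i=int((.8-p[0])/.002);j=int((.45-p[1])/.002)
        if 0<=i<260 and 0<=j<400: g[i,j]=np.nanmax([g[i,j],p[2]])
    g=cv2.dilate(np.nan_to_num(g,nan=-.03).astype(np.float32),np.ones((3,3)))
    H[n]=cv2.applyColorMap(np.clip((g+.01)/.07*255,0,255).astype(np.uint8),cv2.COLORMAP_JET)
cv2.imwrite('pics/hm.png',np.vstack([H['top'],H['side']]))
# masks in top
t=cs['top'];hsv=cv2.cvtColor(t['frame'],cv2.COLOR_BGR2HSV)
def big(m,roi,n):
    k=np.zeros_like(m);x0,y0,x1,y1=roi;k[y0:y1,x0:x1]=m[y0:y1,x0:x1]
    cc=sorted(cv2.findContours(k,cv2.RETR_EXTERNAL,cv2.CHAIN_APPROX_NONE)[0],key=cv2.contourArea)[::-1][:n]
    return cc
g=cv2.inRange(hsv,(50,80,20),(90,255,255))
r=cv2.minAreaRect(big(g,(305,180,370,250),1)[0]); b=cv2.boxPoints(r); W=onplane(t,b,.006); print('floor',r,W.round(4).tolist(),W.mean(0).round(4))
red=cv2.inRange(hsv,(0,150,60),(8,255,255)); cc=big(red,(330,165,348,185),1)
if cc: print('peg top',cv2.minAreaRect(cc[0]),onplane(t,[cv2.minAreaRect(cc[0])[0]],.077).round(4))
lid=cv2.inRange(hsv,(0,60,0),(20,255,95)); r=cv2.minAreaRect(big(lid,(135,175,200,250),1)[0]); print('lid',r,onplane(t,cv2.boxPoints(r),.008).round(4).tolist(),onplane(t,[r[0]],.008))
bar=cv2.inRange(hsv,(15,60,110),(40,255,255)); r=cv2.minAreaRect(big(bar,(150,200,182,222),1)[0]); print('bar',r,onplane(t,cv2.boxPoints(r),.03).round(4).tolist(),onplane(t,[r[0]],.03))
pu=cv2.inRange(hsv,(0,0,120),(180,70,255))
for c in big(pu,(205,160,260,260),6): 
    if cv2.contourArea(c)>8:
        r=cv2.minAreaRect(c); print('punch',r,onplane(t,cv2.boxPoints(r),.004).round(4).tolist(),onplane(t,[r[0]],.004).round(4))
```

```text
floor ((334.9452209472656, 217.02554321289062), (33.44725036621094, 50.68419647216797), 1.5481575727462769) [[0.4345, -0.096, 0.006], [0.5681, -0.0973, 0.006], [0.568, -0.1856, 0.006], [0.4346, -0.1836, 0.006]] [ 0.5013 -0.1406  0.006 ]
peg top ((341.0, 171.0), (2.0, 4.0), 90.0) [[ 0.6155 -0.1433  0.077 ]]
lid ((168.9345245361328, 207.75306701660156), (40.12526321411133, 65.33019256591797), 17.87869644165039) [[0.4455, 0.3738, 0.008], [0.6122, 0.3274, 0.008], [0.5819, 0.224, 0.008], [0.416, 0.2712, 0.008]] [[0.51352488 0.29913182 0.008     ]]
bar ((165.79998779296875, 210.6000213623047), (21.503490447998047, 5.0596442222595215), 18.434947967529297) [[0.5071, 0.332, 0.03], [0.5197, 0.3283, 0.03], [0.5034, 0.2742, 0.03], [0.4908, 0.2779, 0.03]] [[0.50524783 0.30305076 0.03      ]]
```

View pics/hm.png

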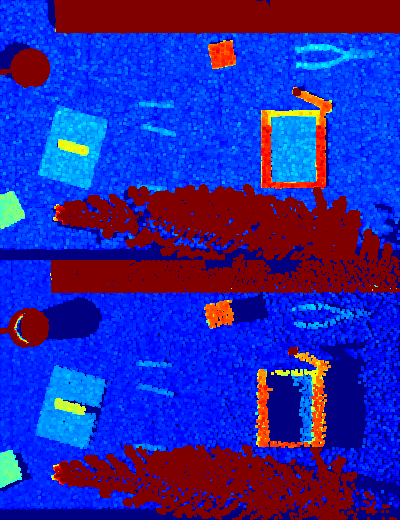

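Height map: three punches near (155,103), (160,130) and (150,188) in its top half. The plant is real geometry over x<0.42 in both views; I'll check its height.

Run:
```python
from h import *
for n in('top','side'):
    z=np.load(f'{n}0.npz'); c={k:z[k] for k in z}; P=cloud(c).reshape(-1,3); F=c['frame'].reshape(-1,3).astype(int)
    green=(F[:,1]>F[:,2]+12)&(F[:,1]>F[:,0]+12)&(P[:,2]>.08)&(P[:,0]>.1)
    G=P[green]
    for y0 in np.arange(-.6,.45,.1):
        q=G[(G[:,1]>y0)&(G[:,1]<=y0+.1)]
        if len(q)>20: print(n,round(y0,1),len(q),'x',np.percentile(q[:,0],[1,50,99]).round(2),'z',np.percentile(q[:,2],[1,50,99]).round(2))
t=np.load('top0.npz');t={k:t[k] for k in t};f=cv2.cvtColor(t['frame'],cv2.COLOR_BGR2HSV)
for (u,v) in((228,181),(232,200),(226,243)): print(f[v-3:v+4,u].tolist())
```

```text
top -0.4 618 x [0.13 0.27 0.32] z [0.08 0.46 0.53]
top -0.3 1917 x [0.12 0.28 0.4 ] z [0.09 0.47 0.54]
top -0.2 1394 x [0.19 0.32 0.42] z [0.09 0.48 0.53]
top -0.1 1332 x [0.25 0.35 0.42] z [0.11 0.48 0.53]
top -0.0 943 x [0.27 0.36 0.43] z [0.11 0.47 0.51]
top 0.1 561 x [0.29 0.38 0.42] z [0.11 0.41 0.47]
top 0.2 145 x [0.33 0.36 0.41] z [0.08 0.11 0.14]
side -0.4 56 x [0.18 0.23 0.28] z [0.09 0.42 0.5 ]
side -0.3 210 x [0.21 0.25 0.4 ] z [0.09 0.43 0.53]
side -0.2 181 x [0.19 0.32 0.42] z [0.09 0.45 0.53]
side -0.1 383 x [0.24 0.32 0.42] z [0.09 0.42 0.52]
side -0.0 424 x [0.25 0.36 0.84] z [0.09 0.45 0.5 ]
side 0.1 357 x [0.3  0.37 0.42] z [0.09 0.15 0.47]
side 0.2 95 x [0.33 0.35 0.41] z [0.08 0.11 0.14]
[[18, 110, 121], [18, 84, 118], [21, 69, 115], [22, 70, 109], [19, 95, 110], [17, 108, 120], [17, 112, 123]]
[[22, 107, 112], [23, 89, 118], [28, 52, 123], [35, 38, 121], [26, 47, 108], [19, 102, 105], [18, 123, 112]]
[[18, 115, 120], [18, 107, 121], [20, 84, 121], [25, 60, 119], [25, 59, 108], [20, 83, 101], [18, 106, 115]]
```

>>> {"fn": "jog_arm", "kwargs": {"increments": [{"dx":0.87,"dy":1,"az":0.34,"gripper":0},{"dx":0.87,"dy":1,"az":0.34},{"dx":0.87,"dy":1,"az":0.34},{"dx":0.87,"dy":1,"az":0.34},{"dx":0.87,"dy":1,"az":0.34}]}}

```text
$.increments[0]: bad value
```

>>> {"fn": "jog_arm", "kwargs": {"increments": [{"dx":0.87,"dy":1},{"dx":0.87,"dy":1},{"dx":0.87,"dy":1},{"dx":0.87,"dy":1}]}}

```text
$.increments[0]: bad value
```

>>> {"fn": "jog_arm", "kwargs": {"increments": [{"dx":0.87,"dy":1},{"dx":0.87,"dy":1},{"dx":0.87,"dy":1},{"dx":0.87,"dy":1}]}}

```text
$.increments[0]: bad value
```

>>> {"fn": "jog_arm", "kwargs": {"increments": [{"dx":0.67,"dy":1},{"dx":0.67,"dy":1},{"dx":0.67,"dy":1},{"dx":0.67,"dy":1},{"dx":0.67,"dy":1}]}}

```text
$.increments[0]: bad value
```

Run:
```python
from h import *
c=shot('wrist'); cv2.imwrite('pics/w1.png',c['frame']); print(np.array(c['mount']).round(3).tolist(),c['s']['eef_pos'],c['s']['opening'])
np.savez('w1.npz',**{k:c[k] for k in('frame','depth','camera_matrix','T')})
```

```text
[[0.001, 0.965, 0.264, 0.066], [1.0, -0.001, -0.001, 0.0], [-0.0, 0.264, -0.965, -0.142], [0.0, 0.0, 0.0, 1.0]] [ 0.19477085 -0.64565414  0.23023858] 1.0037017170484843
```

View pics/w1.png

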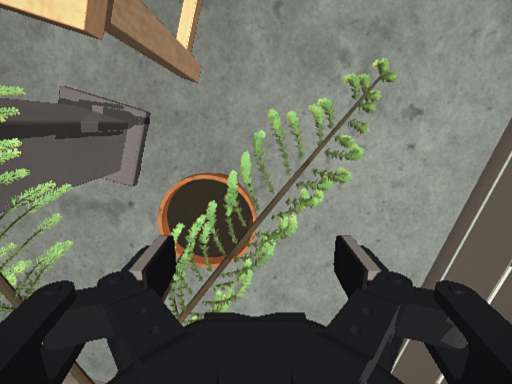

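The moves were refused, apparently because every row needs all its keys. The wrist view still shows the floor, the plant pot (208,220) and the open fingers.

>>> {"fn": "jog_arm", "kwargs": {"increments": [{"dx":0.87,"dy":1,"dz":0,"ax":0,"ay":0,"az":0.34,"gripper":0},{"dx":0.87,"dy":1,"dz":0,"ax":0,"ay":0,"az":0.34,"gripper":0},{"dx":0.87,"dy":1,"dz":0,"ax":0,"ay":0,"az":0.34,"gripper":0},{"dx":0.87,"dy":1,"dz":0,"ax":0,"ay":0,"az":0.34,"gripper":0},{"dx":0.87,"dy":1,"dz":0,"ax":0,"ay":0,"az":0.34,"gripper":0}]}}

```text
time: 0.65
eef_pos: [0.3006, -0.5246, 0.2313]
tcp_rot: [0.915, 0.403, 0.0, -0.0]
contact_force: [0.4, -1.1, 0.6]
opening: 0.499
finger_force: 0.0
```

>>> {"fn": "jog_arm", "kwargs": {"increments": [{"dx":0.87,"dy":1,"dz":0,"ax":0,"ay":0,"az":0,"gripper":0},{"dx":0.87,"dy":1,"dz":0,"ax":0,"ay":0,"az":0,"gripper":0},{"dx":0.87,"dy":1,"dz":0,"ax":0,"ay":0,"az":0,"gripper":0},{"dx":0.87,"dy":1,"dz":0,"ax":0,"ay":0,"az":0,"gripper":0}]}}

```text
time: 1.05
eef_pos: [0.4055, -0.4038, 0.2313]
tcp_rot: [0.916, 0.402, 0.0, -0.0]
contact_force: [-0.3, -0.4, -0.5]
opening: 0.493
finger_force: 0.0
```

>>> {"fn": "jog_arm", "kwargs": {"increments": [{"dx":0.87,"dy":1,"dz":0,"ax":0,"ay":0,"az":0,"gripper":0},{"dx":0.87,"dy":1,"dz":0,"ax":0,"ay":0,"az":0,"gripper":0},{"dx":0.87,"dy":1,"dz":0,"ax":0,"ay":0,"az":0,"gripper":0},{"dx":0.87,"dy":1,"dz":0,"ax":0,"ay":0,"az":0,"gripper":0}]}}

```text
time: 1.45
eef_pos: [0.51, -0.2843, 0.2314]
tcp_rot: [0.915, 0.402, 0.0, -0.0]
contact_force: [-0.6, 0.3, -1.4]
opening: 0.502
finger_force: 0.0
```

>>> {"fn": "jog_arm", "kwargs": {"increments": [{"dx":0.6,"dy":0.9,"dz":0,"ax":0,"ay":0,"az":0,"gripper":0},{"dx":0.6,"dy":0.9,"dz":0,"ax":0,"ay":0,"az":0,"gripper":0},{"dx":0.6,"dy":0.9,"dz":0,"ax":0,"ay":0,"az":0,"gripper":0},{"dx":0.6,"dy":0.9,"dz":0,"ax":0,"ay":0,"az":0,"gripper":0},{"dx":0.6,"dy":0.9,"dz":0,"ax":0,"ay":0,"az":0,"gripper":0}]}}

```text
time: 1.95
eef_pos: [0.5799, -0.1796, 0.2312]
tcp_rot: [0.916, 0.401, -0.001, 0.0]
contact_force: [-0.2, -0.9, 1.1]
opening: 0.502
finger_force: 0.0
```

```bash
cat >> h.py <<'E'
def hsv(c): return cv2.cvtColor(c['frame'],cv2.COLOR_BGR2HSV)
def blobs(m,amin):
    n,l,st,ce=cv2.connectedComponentsWithStats(m); return [(st[i,4],ce[i],l==i) for i in range(1,n) if st[i,4]>=amin]
def snap(name,c): cv2.imwrite(f'pics/{name}.png',c['frame']); np.savez(f'{name}.npz',**{k:c[k] for k in('frame','depth','camera_matrix','T')})
E
python3 - <<'E'
from h import *
c=shot('wrist'); snap('w2',c); print(c['s']['eef_pos'],c['s']['contact_force'],c['s']['opening'])
P=cloud(c)
for a,ce,m in blobs(cv2.inRange(hsv(c),(0,150,60),(8,255,255)),60): print('red',a,ce.round(1),np.nanmedian(P[m],0).round(4),np.nanmin(P[m],0).round(3),np.nanmax(P[m],0).round(3))
E
```

```text
[ 0.57985412 -0.1795858   0.23118867] [-0.1579615  -0.88260522  1.06711235] 0.5024362215717272
red 404 [324.7 107.5] [ 0.7039 -0.1804  0.0093] [ 0.697 -0.218  0.004] [ 0.71  -0.142  0.012]
red 374 [305.  127.1] [ 0.6693 -0.1819  0.0095] [ 0.663 -0.221  0.004] [ 0.678 -0.144  0.012]
red 87 [256.4 135.1] [ 0.6164 -0.1431  0.0757] [ 0.607 -0.148 -0.001] [ 0.622 -0.138  0.078]
```

View pics/w2.png

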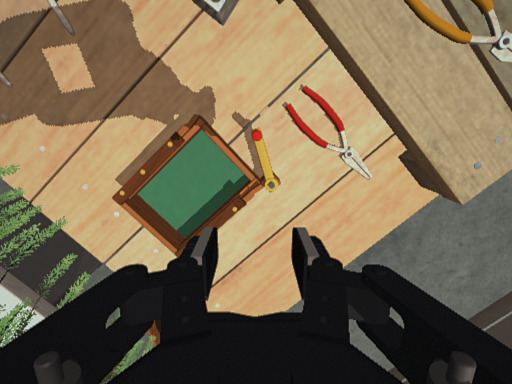

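View shows the case, catch peg at (256,135), pivot at (271,184) and pliers clear of the arc at z≈0.01. Getting the case pose and pivot from this view.

Run:
```python
from h import *
z=np.load('w2.npz'); c={k:z[k] for k in z}; P=cloud(c); f=hsv(c)
uv,vv=np.meshgrid(range(512),range(384))
roi=(uv>100)&(uv<300)&(vv>100)&(vv<262)
m=roi&(P[...,2]>.040)&(P[...,2]<.056)&(P[...,1]>-.225)&(P[...,0]<.60)
brass=cv2.inRange(f,(18,110,90),(32,255,255))>0
b=brass&roi&(uv>240)
print('brass',np.nanmedian(P[b],0).round(4)); q=P[b]; print(q[np.argmin(q[:,1])].round(4), np.nanmedian(q[:,2]))
q=P[m&~b][:,:2]; r=cv2.minAreaRect(q.astype(np.float32)); print('walltop',len(q),r, np.nanmedian(P[m&~b][:,2]), np.percentile(q,[1,99],axis=0).round(4).tolist())
g=(cv2.inRange(f,(60,80,20),(95,255,255))>0)&roi
r=cv2.minAreaRect(np.c_[uv[g],vv[g]].astype(np.float32)); bx=cv2.boxPoints(r); print('floor z',np.nanmedian(P[g][:,2]), onplane(c,bx,.006).round(4).tolist())
q=P[g];print(np.nanpercentile(q,[.5,99.5],axis=0).round(4).tolist())
```

```text
brass [ 0.5989 -0.1796  0.0399]
[nan nan nan] 0.03992663982081829
walltop 2613 ((0.5082124471664429, -0.14037290215492249), (0.16527004539966583, 0.13206753134727478), 0.2201833873987198) 0.04604807936600597 [[0.4268, -0.1996], [0.5857, -0.075]]
floor z 0.005982391799906506 [[0.435, -0.0904, 0.006], [0.5653, -0.0902, 0.006], [0.568, -0.1821, 0.006], [0.4311, -0.1886, 0.006]]
[[0.4349, -0.1827, 0.004], [0.5645, -0.0903, 0.0079]]
```

>>> {"fn": "jog_arm", "kwargs": {"increments": [{"dx":0.3,"dy":0.305,"dz":-0.6,"ax":0,"ay":0,"az":0,"gripper":0},{"dx":0.3,"dy":0.305,"dz":-0.6,"ax":0,"ay":0,"az":0,"gripper":0},{"dx":0.3,"dy":0.305,"dz":-0.6,"ax":0,"ay":0,"az":0,"gripper":0}]}}

```text
time: 2.3
eef_pos: [0.6131, -0.1411, 0.1533]
tcp_rot: [0.916, 0.401, -0.004, -0.004]
contact_force: [-0.1, -0.7, -0.5]
opening: 0.499
finger_force: 0.0
```

>>> {"fn": "jog_arm", "kwargs": {"increments": [{"dx":0,"dy":0,"dz":-0.69,"ax":0,"ay":0,"az":0,"gripper":0},{"dx":0,"dy":0,"dz":-0.69,"ax":0,"ay":0,"az":0,"gripper":0},{"dx":0,"dy":0,"dz":-0.69,"ax":0,"ay":0,"az":0,"gripper":-1},{"dx":0,"dy":0,"dz":-0.69,"ax":0,"ay":0,"az":0,"gripper":-1},{"dx":0,"dy":0,"dz":-0.69,"ax":0,"ay":0,"az":0,"gripper":-1},{"dx":0,"dy":0,"dz":-0.69,"ax":0,"ay":0,"az":0,"gripper":-1},{"dx":0,"dy":0,"dz":-0.69,"ax":0,"ay":0,"az":0,"gripper":-1}], "force": 20}}

```text
time: 3.0
eef_pos: [0.6172, -0.1423, 0.079]
tcp_rot: [0.916, 0.402, 0.001, 0.001]
contact_force: [0.4, -0.6, -0.5]
opening: -0.001
finger_force: 0.0
```

Run:
```python
from h import *
c=shot('wrist'); snap('w3',c); P=cloud(c)
print(c['s']['eef_pos'])
for a,ce,m in blobs(cv2.inRange(hsv(c),(0,150,60),(8,255,255)),30): print('red',a,ce.round(1),np.nanmedian(P[m],0).round(4))
```

```text
[ 0.61723088 -0.14228761  0.079043  ]
red 1005 [364.6 165.9] [ 0.704  -0.179   0.0094]
red 910 [332. 195.] [ 0.6697 -0.1802  0.0095]
red 183 [254.2 219.5] [ 0.6203 -0.1385  0.0568]
```

View pics/w3.png

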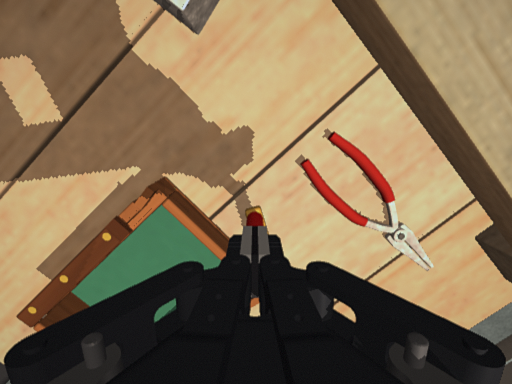

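The view shows shut fingers with the red peg at (255,219), just ahead of the tips. Checking the depth along that column and zooming the side view.

Run:
```python
from h import *
z=np.load('w3.npz'); c={k:z[k] for k in z}; P=cloud(c); s=get_state()
Rm=R.from_quat(s['tcp_rot']).as_matrix()
for v in range(196,330,6):
    print(v,[ (c['frame'][v,u].tolist(),((P[v,u]-s['eef_pos'])@Rm*1000).round(0).tolist()) for u in (240,254,268)])
cs=shot('side'); f=cs['frame'][120:210,200:320]; cv2.imwrite('pics/s3.png',cv2.resize(f,None,fx=6,fy=6,interpolation=cv2.INTER_CUBIC))
print(s['opening'],s['finger_force'],s['time'],c['camera_matrix'])
```

```text
196 [([82, 108, 135], [4.0, -12.0, 80.0]), ([138, 187, 214], [4.0, -0.0, 79.0]), ([131, 178, 214], [4.0, 12.0, 79.0])]
202 [([76, 103, 128], [-1.0, -12.0, 78.0]), ([133, 179, 214], [-2.0, -0.0, 80.0]), ([145, 193, 214], [-2.0, 12.0, 79.0])]
208 [([78, 104, 131], [-7.0, -12.0, 79.0]), ([34, 89, 128], [6.0, -0.0, 40.0]), ([146, 198, 214], [-7.0, 12.0, 80.0])]
214 [([75, 102, 128], [-13.0, -12.0, 79.0]), ([8, 11, 98], [5.0, -0.0, 30.0]), ([140, 188, 214], [nan, nan, nan])]
220 [([129, 177, 213], [-18.0, -13.0, 79.0]), ([6, 11, 100], [5.0, -0.0, 19.0]), ([140, 188, 213], [-18.0, 12.0, 80.0])]
226 [([136, 184, 217], [-24.0, -13.0, 80.0]), ([15, 16, 46], [10.0, -0.0, -6.0]), ([133, 183, 217], [-24.0, 12.0, 79.0])]
232 [([144, 198, 220], [-30.0, -13.0, 79.0]), ([16, 14, 15], [10.0, -0.0, -13.0]), ([87, 134, 166], [-14.0, 10.0, 43.0])]
238 [([19, 18, 17], [6.0, -8.0, -12.0]), ([16, 18, 19], [10.0, -0.0, -21.0]), ([35, 35, 36], [6.0, 7.0, -11.0])]
244 [([28, 30, 31], [6.0, -7.0, -19.0]), ([17, 17, 18], [10.0, -0.0, -28.0]), ([69, 74, 79], [10.0, 7.0, -27.0])]
250 [([60, 63, 68], [10.0, -6.0, 
[... 1031 characters left out ...]
 -73.0]), ([50, 97, 173], [-73.0, -0.0, 37.0]), ([14, 13, 13], [9.0, 4.0, -69.0])]
310 [([23, 19, 19], [8.0, -5.0, -70.0]), ([135, 186, 211], [-113.0, -0.0, 80.0]), ([18, 16, 15], [7.0, 4.0, -70.0])]
316 [([19, 16, 16], [9.0, -4.0, -74.0]), ([83, 113, 127], [9.0, -0.0, -74.0]), ([19, 16, 16], [nan, nan, nan])]
322 [([17, 16, 15], [10.0, -4.0, -78.0]), ([17, 16, 14], [11.0, -0.0, -79.0]), ([19, 15, 16], [10.0, 4.0, -78.0])]
328 [([21, 20, 19], [10.0, -4.0, -81.0]), ([19, 17, 17], [10.0, -0.0, -81.0]), ([20, 18, 18], [10.0, 4.0, -81.0])]
-0.0070883669847358124 0.0 3.05 [[265.07731027   0.         254.43470103]
 [  0.         265.07731027 194.75812097]
 [  0.           0.           1.        ]]
```

View pics/s3.png

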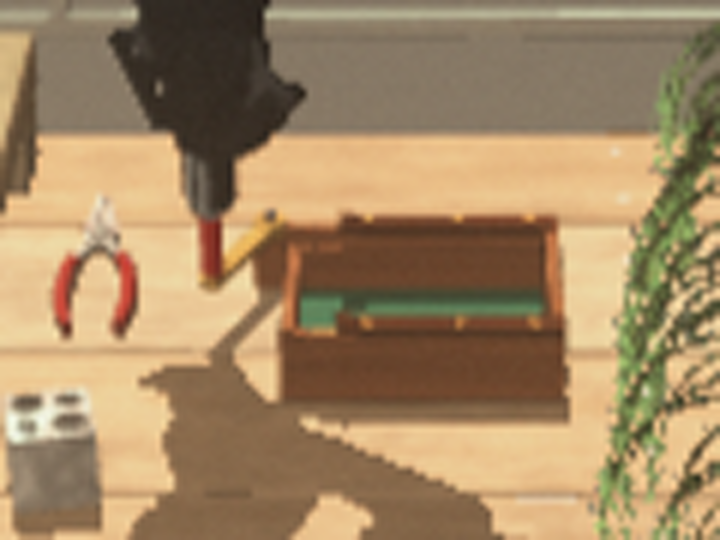

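Both views show the shut tips sitting just above the peg top: at the reported TCP z of 0.079 the tips are near z≈0.083. So the tips lie about 5 mm behind the reported origin, not 25 mm ahead as the text says. I'll open, go down 32 mm and grip.

>>> {"fn": "jog_arm", "kwargs": {"increments": [{"dx":0,"dy":0,"dz":0.05,"ax":0,"ay":0,"az":0,"gripper":0},{"dx":0,"dy":0,"dz":0.05,"ax":0,"ay":0,"az":0,"gripper":0},{"dx":0,"dy":0,"dz":0.05,"ax":0,"ay":0,"az":0,"gripper":0},{"dx":-0.01,"dy":0,"dz":-0.12,"ax":0,"ay":0,"az":0,"gripper":0},{"dx":-0.01,"dy":0,"dz":-0.26,"ax":0,"ay":0,"az":0,"gripper":0},{"dx":-0.01,"dy":0,"dz":-0.26,"ax":0,"ay":0,"az":0,"gripper":-1},{"dx":-0.01,"dy":0,"dz":-0.26,"ax":0,"ay":0,"az":0,"gripper":-1},{"dx":-0.01,"dy":0,"dz":-0.26,"ax":0,"ay":0,"az":0,"gripper":-1},{"dx":-0.01,"dy":0,"dz":-0.26,"ax":0,"ay":0,"az":0,"gripper":-1}], "force": 20}}

```text
time: 4.0
eef_pos: [0.6147, -0.1417, 0.0451]
tcp_rot: [0.916, 0.402, -0.0, -0.0]
contact_force: [0.5, -0.9, -6.1]
opening: 0.133
finger_force: 21.3
```

>>> {"fn": "jog_arm", "kwargs": {"increments": [{"dx":0.068,"dy":-0.036,"dz":0,"ax":0,"ay":0,"az":0,"gripper":-1},{"dx":0.135,"dy":-0.084,"dz":0,"ax":0,"ay":0,"az":0,"gripper":-1},{"dx":0.194,"dy":-0.142,"dz":0,"ax":0,"ay":0,"az":0,"gripper":-1},{"dx":0.243,"dy":-0.208,"dz":0,"ax":0,"ay":0,"az":0,"gripper":-1},{"dx":0.283,"dy":-0.28,"dz":0,"ax":0,"ay":0,"az":0,"gripper":-1},{"dx":0.311,"dy":-0.358,"dz":0,"ax":0,"ay":0,"az":0,"gripper":-1},{"dx":0.327,"dy":-0.438,"dz":0,"ax":0,"ay":0,"az":0,"gripper":-1},{"dx":0.33,"dy":-0.532,"dz":0,"ax":0,"ay":0,"az":0,"gripper":-1},{"dx":0.33,"dy":-0.532,"dz":0,"ax":0,"ay":0,"az":0,"gripper":-1}]}}

```text
time: 4.9
eef_pos: [0.6544, -0.2077, 0.0455]
tcp_rot: [0.916, 0.401, 0.0, 0.001]
contact_force: [0.1, 1.4, -3.4]
opening: 0.131
finger_force: 21.2
```

>>> {"fn": "jog_arm", "kwargs": {"increments": [{"dx":0,"dy":0,"dz":0,"ax":0,"ay":0,"az":0,"gripper":-0.3},{"dx":0,"dy":0,"dz":0,"ax":0,"ay":0,"az":0,"gripper":-0.3},{"dx":0,"dy":0,"dz":0,"ax":0,"ay":0,"az":0,"gripper":-0.3},{"dx":0,"dy":0,"dz":0.4,"ax":0,"ay":0,"az":0,"gripper":-0.3},{"dx":0,"dy":0,"dz":0.8,"ax":0,"ay":0,"az":0,"gripper":-0.3},{"dx":0,"dy":0.3,"dz":1,"ax":0,"ay":0,"az":0,"gripper":-0.3},{"dx":-0.3,"dy":0.7,"dz":1,"ax":0,"ay":0,"az":0.2,"gripper":-0.3},{"dx":-0.5,"dy":1,"dz":1,"ax":0,"ay":0,"az":0.3,"gripper":-0.3},{"dx":-0.5,"dy":1,"dz":1,"ax":0,"ay":0,"az":0.47,"gripper":-0.3},{"dx":-0.5,"dy":1,"dz":1,"ax":0,"ay":0,"az":0.47,"gripper":-0.3}]}}

```text
time: 5.9
eef_pos: [0.5936, -0.0837, 0.1662]
tcp_rot: [0.753, 0.658, 0.0, 0.001]
contact_force: [0.6, -0.3, 0.7]
opening: 0.35
finger_force: 0.0
```

>>> {"fn": "jog_arm", "kwargs": {"increments": [{"dx":-0.4,"dy":1,"dz":0.3,"ax":0,"ay":0,"az":0,"gripper":-0.3},{"dx":-0.4,"dy":1,"dz":0.3,"ax":0,"ay":0,"az":0,"gripper":-0.3},{"dx":-0.4,"dy":1,"dz":0.3,"ax":0,"ay":0,"az":0,"gripper":-0.3},{"dx":-0.4,"dy":1,"dz":0.3,"ax":0,"ay":0,"az":0,"gripper":-0.3}]}}

```text
time: 6.3
eef_pos: [0.5462, 0.0376, 0.2041]
tcp_rot: [0.754, 0.656, 0.002, 0.001]
contact_force: [-0.0, -0.1, -1.0]
opening: 0.351
finger_force: 0.0
```

>>> {"fn": "jog_arm", "kwargs": {"increments": [{"dx":-0.4,"dy":0.6,"dz":0,"ax":0,"ay":0,"az":0,"gripper":-0.3},{"dx":-0.4,"dy":0.6,"dz":0,"ax":0,"ay":0,"az":0,"gripper":-0.3},{"dx":-0.4,"dy":0.6,"dz":0,"ax":0,"ay":0,"az":0,"gripper":-0.3}]}}

```text
time: 6.6
eef_pos: [0.4968, 0.1085, 0.2015]
tcp_rot: [0.755, 0.656, 0.0, -0.0]
contact_force: [-0.6, 0.6, 0.1]
opening: 0.35
finger_force: 0.0
```

Run:
```python
from h import *
c=shot('wrist'); snap('w4',c); print(c['s']['eef_pos'],c['s']['tcp_rot'].round(3),c['s']['contact_force'])
t=shot('top'); P=cloud(t)
for a,ce,m in blobs(cv2.inRange(hsv(t),(0,150,60),(8,255,255)),3):
    q=np.nanmedian(P[m],0)
    if q[2]>.04 and q[0]<.75: print('peg',q.round(3), a)
```

```text
[0.49676234 0.10852319 0.20154557] [ 0.755  0.656  0.    -0.   ] [-0.61120775  0.56358628  0.12249511]
peg [ 0.653 -0.208  0.075] 15
peg [0.558 0.645 0.08 ] 6
peg [0.519 0.654 0.066] 3
```

View pics/w4.png

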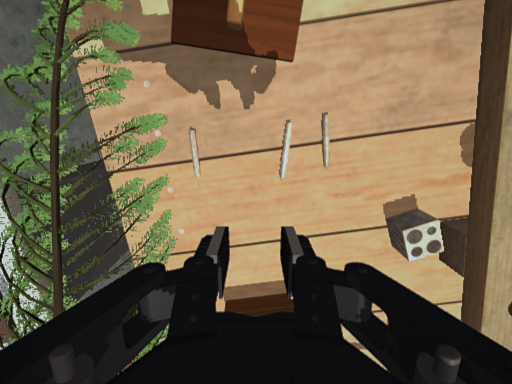

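Catch now reads open, peg at (0.653,−0.208). The wrist view shows exactly three punches at (195,152), (286,150) and (325,140), none under the plant. Measuring them.

```bash
cat >> h.py <<'E'
def punches(c,z=.004,zmax=.02):
    f=hsv(c); m=cv2.inRange(f,(0,0,110),(180,75,255)); P=cloud(c); out=[]
    for a,ce,k in blobs(m,40):
        vu=np.argwhere(k)[:,::-1].astype(np.float32); r=cv2.minAreaRect(vu)
        w,h=sorted(r[1])
        if h<3*w: continue
        W=onplane(c,vu,z)[:,:2]; (cx,cy),(w,h),an=cv2.minAreaRect(W.astype(np.float32))
        if max(w,h)>.1: continue
        d=np.linalg.svd(W-W.mean(0),full_matrices=False)[2][0]; d*=np.sign(d[1])
        out.append((cx,cy,np.degrees(np.arctan2(-d[0],d[1])),max(w,h),min(w,h),np.nanmedian(P[k][:,2])))
        print('punch px',ce.round(0),'xy %.4f %.4f tilt %.1f deg len %.3f w %.3f zdepth %.4f'%out[-1])
    return out
E
python3 - <<'E'
from h import *
z=np.load('w4.npz'); c={k:z[k] for k in z}; punches(c)
E
```

```text
punch px [328.   5.] xy 0.6086 0.2842 tilt -88.8 deg len 0.048 w 0.014 zdepth -0.0005
punch px [326. 140.] xy 0.5912 0.1386 tilt -2.7 deg len 0.066 w 0.008 zdepth 0.0066
punch px [286. 150.] xy 0.5391 0.1332 tilt -14.0 deg len 0.072 w 0.008 zdepth 0.0065
punch px [194. 153.] xy 0.4242 0.1459 tilt -3.8 deg len 0.060 w 0.008 zdepth 0.0065
punch px [  3. 223.] xy 0.1482 0.0859 tilt -22.6 deg len 0.089 w 0.015 zdepth -0.0007
punch px [  8. 256.] xy 0.1343 0.0423 tilt -23.8 deg len 0.071 w 0.017 zdepth -0.0004
punch px [  3. 285.] xy 0.1105 -0.0022 tilt -15.2 deg len 0.057 w 0.011 zdepth -0.0005
```

>>> {"fn": "jog_arm", "kwargs": {"increments": [{"dx":0.36,"dy":0.205,"dz":-0.4,"ax":0,"ay":0,"az":-0.066,"gripper":-0.3},{"dx":0.36,"dy":0.205,"dz":-0.8,"ax":0,"ay":0,"az":-0.066,"gripper":-0.3},{"dx":0.36,"dy":0.205,"dz":-1,"ax":0,"ay":0,"az":-0.066,"gripper":-0.3},{"dx":0.36,"dy":0.205,"dz":-1,"ax":0,"ay":0,"az":-0.066,"gripper":-0.3}]}}

```text
time: 7.1
eef_pos: [0.5382, 0.1295, 0.0752]
tcp_rot: [0.789, 0.614, -0.005, -0.003]
contact_force: [-1.2, 0.0, -0.8]
opening: 0.348
finger_force: 0.0
```

>>> {"fn": "jog_arm", "kwargs": {"increments": [{"dx":0,"dy":0,"dz":-0.3,"ax":0,"ay":0,"az":0,"gripper":-0.3},{"dx":0,"dy":0,"dz":-0.5,"ax":0,"ay":0,"az":0,"gripper":-0.3},{"dx":0,"dy":0,"dz":-0.5,"ax":0,"ay":0,"az":0,"gripper":-0.3}]}}

```text
time: 7.4
eef_pos: [0.5406, 0.1299, 0.02]
tcp_rot: [0.789, 0.614, -0.002, -0.001]
contact_force: [-0.2, 0.8, -0.1]
opening: 0.35
finger_force: 0.0
```

Run:
```python
from h import *
c=shot('wrist'); snap('w5',c); punches(c); s=c['s']; print(s['eef_pos'])
P=cloud(c); Rm=R.from_quat(s['tcp_rot']).as_matrix(); Q=(P-s['eef_pos'])@Rm
m=(abs(Q[...,0])<13)&(abs(Q[...,1])<.05)&(abs(Q[...,0])<.014)&(P[...,2]>.009)
v,u=np.where(m); print('finger z min', np.sort(P[m][:,2])[:40:4].round(4), np.percentile(Q[m][:,2],[50,90,99,100]))
```

```text
punch px [332. 200.] xy 0.5910 0.1380 tilt -4.8 deg len 0.067 w 0.008 zdepth 0.0066
punch px [252. 223.] xy 0.5387 0.1324 tilt -14.7 deg len 0.072 w 0.008 zdepth 0.0066
punch px [ 74. 244.] xy 0.4230 0.1460 tilt -3.7 deg len 0.061 w 0.009 zdepth 0.0064
[0.54055078 0.12988025 0.02001347]
finger z min [0.0187 0.02   0.0205 0.0208 0.0212 0.0216 0.0217 0.0221 0.0225 0.023 ] [-0.0740194  -0.04490883 -0.00991493  0.00137575]
```

View pics/w5.png

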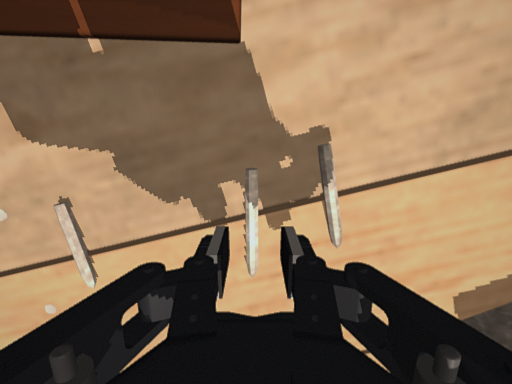

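View shows the middle punch centred between the fingers (252,223), tips near z≈0.02. Lowering carefully.

>>> {"fn": "jog_arm", "kwargs": {"increments": [{"dx":-0.012,"dy":0.02,"dz":-0.08,"ax":0,"ay":0,"az":0,"gripper":-0.3},{"dx":-0.012,"dy":0.02,"dz":-0.12,"ax":0,"ay":0,"az":0,"gripper":-0.3},{"dx":-0.012,"dy":0.02,"dz":-0.12,"ax":0,"ay":0,"az":0,"gripper":-0.3}]}}

```text
time: 7.75
eef_pos: [0.5404, 0.1335, 0.0076]
tcp_rot: [0.789, 0.614, 0.0, 0.0]
contact_force: [-0.4, 0.2, -0.8]
opening: 0.348
finger_force: 0.0
```

>>> {"fn": "jog_arm", "kwargs": {"increments": [{"dx":-0.008,"dy":0,"dz":-0.03,"ax":0,"ay":0,"az":0,"gripper":-0.3},{"dx":-0.008,"dy":0,"dz":-0.03,"ax":0,"ay":0,"az":0,"gripper":-1},{"dx":-0.008,"dy":0,"dz":-0.03,"ax":0,"ay":0,"az":0,"gripper":-1},{"dx":-0.008,"dy":0,"dz":-0.03,"ax":0,"ay":0,"az":0,"gripper":-1},{"dx":-0.008,"dy":0,"dz":-0.03,"ax":0,"ay":0,"az":0,"gripper":-1}], "force": 40}}

```text
time: 8.25
eef_pos: [0.5394, 0.1336, 0.0037]
tcp_rot: [0.789, 0.614, 0.0, 0.0]
contact_force: [-0.3, -0.3, -0.1]
opening: 0.066
finger_force: 39.2
```

>>> {"fn": "jog_arm", "kwargs": {"increments": [{"dx":0,"dy":0,"dz":0.3,"ax":0,"ay":0,"az":0,"gripper":-1},{"dx":0,"dy":0,"dz":0.7,"ax":0,"ay":0,"az":0,"gripper":-1},{"dx":-0.1,"dy":-0.3,"dz":0.9,"ax":0,"ay":0,"az":0.1,"gripper":-1},{"dx":-0.33,"dy":-0.7,"dz":0.9,"ax":0,"ay":0,"az":0.153,"gripper":-1},{"dx":-0.33,"dy":-1,"dz":0.9,"ax":0,"ay":0,"az":0.153,"gripper":-1}]}}

```text
time: 8.75
eef_pos: [0.498, 0.0129, 0.1123]
tcp_rot: [0.708, 0.706, 0.0, 0.0]
contact_force: [-0.4, -0.3, -0.5]
opening: 0.064
finger_force: 39.2
```

>>> {"fn": "jog_arm", "kwargs": {"increments": [{"dx":0,"dy":-0.4,"dz":0,"ax":0,"ay":0,"az":0,"gripper":-1},{"dx":0,"dy":-0.8,"dz":0,"ax":0,"ay":0,"az":0,"gripper":-1},{"dx":0,"dy":-1,"dz":0,"ax":0,"ay":0,"az":0,"gripper":-1},{"dx":0,"dy":-1,"dz":0,"ax":0,"ay":0,"az":0,"gripper":-1}]}}

```text
time: 9.15
eef_pos: [0.4998, -0.1095, 0.1119]
tcp_rot: [0.711, 0.703, 0.0, 0.001]
contact_force: [-0.2, 0.1, -1.1]
opening: 0.065
finger_force: 39.2
```

>>> {"fn": "jog_arm", "kwargs": {"increments": [{"dx":0,"dy":-0.27,"dz":0,"ax":0,"ay":0,"az":0,"gripper":-1},{"dx":0,"dy":-0.27,"dz":0,"ax":0,"ay":0,"az":0,"gripper":-1}]}}

```text
time: 9.35
eef_pos: [0.5, -0.1404, 0.1118]
tcp_rot: [0.71, 0.704, -0.0, 0.001]
contact_force: [-0.2, 1.0, -0.0]
opening: 0.067
finger_force: 39.2
```

Run:
```python
from h import *
c=shot('wrist'); snap('w6',c); s=c['s']; print(s['eef_pos'],s['opening'],s['finger_force'])
P=cloud(c); f=hsv(c); uv,vv=np.meshgrid(range(512),range(384))
g=(cv2.inRange(f,(60,80,15),(95,255,255))>0)&(P[...,0]>.40)&(P[...,0]<.6)&(P[...,1]>-.22)&(P[...,1]<-.06)
print('floor',np.nanmedian(P[g],0),np.nanpercentile(P[g],[.5,99.5],axis=0).round(4).tolist())
w=(P[...,2]>.041)&(P[...,2]<.054)&(P[...,0]>.40)&(P[...,0]<.60)&(P[...,1]>-.22)&(P[...,1]<-.06)&~g
q=P[w]; Q=(q-s['eef_pos'])
print('rim',len(q),np.percentile(q,[1,99],axis=0).round(4).tolist())
# side lips: inner edges/outer faces
for lo,hi in((-.215,-.17),(-.11,-.065)):
    k=q[(q[:,1]>lo)&(q[:,1]<hi)&(q[:,0]>.45)&(q[:,0]<.53)]; 
    if len(k)>30: print(len(k),np.percentile(k[:,1],[2,98]).round(4))
s2=shot('side'); P2=cloud(s2); w=(P2[...,2]>.041)&(P2[...,2]<.054)&(P2[...,0]>.40)&(P2[...,0]<.60)&(P2[...,1]>-.22)&(P2[...,1]<-.06); print('side rim',w.sum(),np.percentile(P2[w],[2,98],axis=0).round(4).tolist())
cv2.imwrite('pics/w6s.png',np.hstack([c['frame'][100:300,120:400],s2['frame'][100:300,180:330]]))
```

```text
[ 0.49997374 -0.14039093  0.11179048] 0.0671137166929643 39.15536195039749
floor [ 0.50563783 -0.13131713  0.00608126] [[0.4345, -0.182, 0.0044], [0.5686, -0.0923, 0.0085]]
rim 5703 [[0.4264, -0.1999, 0.0412], [0.59, -0.0746, 0.0485]]
272 [-0.1964 -0.1831]
2072 [-0.0888 -0.0747]
side rim 295 [[0.4281, -0.1992, 0.0416], [0.5869, -0.0679, 0.0494]]
```

View pics/w6s.png

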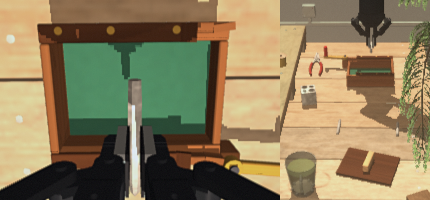

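Punch is held, aligned over the green floor (133,110). Lowering and releasing.

>>> {"fn": "jog_arm", "kwargs": {"increments": [{"dx":0,"dy":0.02,"dz":-0.4,"ax":0,"ay":0,"az":0,"gripper":-1},{"dx":0,"dy":0.02,"dz":-0.7,"ax":0,"ay":0,"az":0,"gripper":-1},{"dx":0,"dy":0.02,"dz":-0.8,"ax":0,"ay":0,"az":0,"gripper":-1},{"dx":0,"dy":0.02,"dz":-0.84,"ax":0,"ay":0,"az":0,"gripper":-1},{"dx":0,"dy":0.02,"dz":-0.84,"ax":0,"ay":0,"az":0,"gripper":-1}]}}

```text
time: 9.95
eef_pos: [0.5001, -0.1358, 0.0113]
tcp_rot: [0.709, 0.705, 0.0, -0.0]
contact_force: [0.6, 0.2, 0.0]
opening: 0.066
finger_force: 39.2
```

>>> {"fn": "jog_arm", "kwargs": {"increments": [{"dx":0,"dy":0,"dz":0,"ax":0,"ay":0,"az":0,"gripper":-0.6},{"dx":0,"dy":0,"dz":0,"ax":0,"ay":0,"az":0,"gripper":-0.6},{"dx":0,"dy":0,"dz":0.1,"ax":0,"ay":0,"az":0,"gripper":-0.6},{"dx":0,"dy":0,"dz":0.5,"ax":0,"ay":0,"az":0,"gripper":-0.6},{"dx":0,"dy":0,"dz":1,"ax":0,"ay":0,"az":0,"gripper":-0.3},{"dx":0.3,"dy":0.4,"dz":1,"ax":0,"ay":0,"az":0,"gripper":-0.3},{"dx":0.6,"dy":0.8,"dz":1,"ax":0,"ay":0,"az":0,"gripper":-0.3},{"dx":0.76,"dy":1,"dz":1,"ax":0,"ay":0,"az":0,"gripper":-0.3},{"dx":0.76,"dy":1,"dz":1,"ax":0,"ay":0,"az":0,"gripper":-0.3}]}}

```text
time: 10.85
eef_pos: [0.594, -0.0127, 0.1333]
tcp_rot: [0.708, 0.706, 0.002, 0.002]
contact_force: [0.1, 0.2, 0.7]
opening: 0.351
finger_force: 0.0
```

>>> {"fn": "jog_arm", "kwargs": {"increments": [{"dx":0,"dy":0.4,"dz":0,"ax":0,"ay":0,"az":0,"gripper":-0.3},{"dx":0,"dy":0.8,"dz":0,"ax":0,"ay":0,"az":0,"gripper":-0.3},{"dx":0,"dy":1,"dz":0,"ax":0,"ay":0,"az":0,"gripper":-0.3},{"dx":0,"dy":1,"dz":0,"ax":0,"ay":0,"az":0,"gripper":-0.3}]}}

```text
time: 11.25
eef_pos: [0.5906, 0.106, 0.1319]
tcp_rot: [0.708, 0.706, 0.001, 0.0]
contact_force: [0.1, -0.8, 0.2]
opening: 0.35
finger_force: 0.0
```

Run:
```python
from h import *
c=shot('wrist'); snap('w7',c); s=c['s']; print(s['eef_pos'],s['tcp_rot'].round(3)); punches(c)
t=shot('top'); print('top'); punches(t)
```

```text
[0.59059426 0.10598013 0.13193117] [0.708 0.706 0.001 0.   ]
punch px [ 89. 148.] xy 0.4233 0.1458 tilt -3.9 deg len 0.060 w 0.008 zdepth 0.0064
punch px [255. 156.] xy 0.5906 0.1384 tilt -2.6 deg len 0.066 w 0.008 zdepth 0.0065
top
punch px [172.  10.] xy 1.0549 0.3146 tilt 0.9 deg len 0.080 w 0.008 zdepth 0.0827
punch px [235.  17.] xy 1.0424 0.1451 tilt -8.3 deg len 0.072 w 0.008 zdepth 0.0831
punch px [269.  24.] xy 1.0207 0.0433 tilt -2.8 deg len 0.082 w 0.025 zdepth 0.0827
punch px [283.  29.] xy 1.0080 0.0065 tilt -3.6 deg len 0.052 w 0.011 zdepth 0.0828
punch px [355.  40.] xy 0.9834 -0.1868 tilt -0.9 deg len 0.084 w 0.008 zdepth 0.0828
punch px [382.  40.] xy 0.9835 -0.2597 tilt 4.7 deg len 0.035 w 0.011 zdepth 0.0833
punch px [376.  46.] xy 0.9668 -0.2490 tilt -1.2 deg len 0.073 w 0.010 zdepth 0.0828
punch px [ 42. 156.] xy 0.6425 0.6509 tilt -10.2 deg len 0.053 w 0.011 zdepth 0.0020
punch px [333. 217.] xy 0.5011 -0.1371 tilt 0.8 deg len 0.066 w 0.005 zdepth 0.0134
```

>>> {"fn": "jog_arm", "kwargs": {"increments": [{"dx":0,"dy":0.27,"dz":-0.4,"ax":0,"ay":0,"az":-0.03,"gripper":-0.3},{"dx":0,"dy":0.27,"dz":-0.75,"ax":0,"ay":0,"az":-0.03,"gripper":-0.3},{"dx":0,"dy":0.27,"dz":-0.9,"ax":0,"ay":0,"az":-0.03,"gripper":-0.3},{"dx":0,"dy":0.27,"dz":-1,"ax":0,"ay":0,"az":-0.03,"gripper":-0.3},{"dx":0,"dy":0.27,"dz":-1,"ax":0,"ay":0,"az":-0.03,"gripper":-0.3}]}}

```text
time: 11.85
eef_pos: [0.5901, 0.1344, 0.0094]
tcp_rot: [0.727, 0.687, -0.001, -0.001]
contact_force: [0.6, -0.3, -0.1]
opening: 0.351
finger_force: 0.0
```

>>> {"fn": "jog_arm", "kwargs": {"increments": [{"dx":0,"dy":0,"dz":-0.08,"ax":0,"ay":0,"az":0,"gripper":-0.3},{"dx":0,"dy":0,"dz":-0.08,"ax":0,"ay":0,"az":0,"gripper":-0.3},{"dx":0,"dy":0,"dz":-0.08,"ax":0,"ay":0,"az":0,"gripper":-1},{"dx":0,"dy":0,"dz":-0.08,"ax":0,"ay":0,"az":0,"gripper":-1},{"dx":0,"dy":0,"dz":-0.08,"ax":0,"ay":0,"az":0,"gripper":-1},{"dx":0,"dy":0,"dz":-0.08,"ax":0,"ay":0,"az":0,"gripper":-1}]}}

```text
time: 12.45
eef_pos: [0.5918, 0.1359, 0.0023]
tcp_rot: [0.726, 0.688, 0.001, 0.001]
contact_force: [0.4, -0.4, 4.7]
opening: 0.069
finger_force: 39.7
```

>>> {"fn": "jog_arm", "kwargs": {"increments": [{"dx":0,"dy":0,"dz":0.3,"ax":0,"ay":0,"az":0,"gripper":-1},{"dx":0,"dy":0,"dz":0.7,"ax":0,"ay":0,"az":0,"gripper":-1},{"dx":-0.1,"dy":-0.3,"dz":0.9,"ax":0,"ay":0,"az":0.03,"gripper":-1},{"dx":-0.3,"dy":-0.7,"dz":0.9,"ax":0,"ay":0,"az":0.03,"gripper":-1},{"dx":-0.43,"dy":-1,"dz":0.9,"ax":0,"ay":0,"az":0.03,"gripper":-1}]}}

```text
time: 12.95
eef_pos: [0.539, 0.0149, 0.1105]
tcp_rot: [0.709, 0.705, 0.001, 0.001]
contact_force: [0.3, -0.1, -0.9]
opening: 0.074
finger_force: 39.3
```

>>> {"fn": "jog_arm", "kwargs": {"increments": [{"dx":0,"dy":-0.4,"dz":0,"ax":0,"ay":0,"az":0,"gripper":-1},{"dx":0,"dy":-0.8,"dz":0,"ax":0,"ay":0,"az":0,"gripper":-1},{"dx":0,"dy":-1,"dz":0,"ax":0,"ay":0,"az":0,"gripper":-1},{"dx":0,"dy":-1,"dz":0,"ax":0,"ay":0,"az":0,"gripper":-1}]}}

```text
time: 13.35
eef_pos: [0.5392, -0.107, 0.1093]
tcp_rot: [0.711, 0.703, 0.0, 0.0]
contact_force: [-0.0, 0.8, -1.1]
opening: 0.071
finger_force: 39.3
```

>>> {"fn": "jog_arm", "kwargs": {"increments": [{"dx":0,"dy":-0.28,"dz":0,"ax":0,"ay":0,"az":0,"gripper":-1},{"dx":0,"dy":-0.28,"dz":0,"ax":0,"ay":0,"az":0,"gripper":-1}]}}

```text
time: 13.55
eef_pos: [0.5394, -0.1392, 0.1092]
tcp_rot: [0.71, 0.704, -0.0, 0.0]
contact_force: [0.8, 0.1, -0.4]
opening: 0.067
finger_force: 39.3
```

>>> {"fn": "jog_arm", "kwargs": {"increments": [{"dx":0,"dy":0.02,"dz":-0.4,"ax":0,"ay":0,"az":0,"gripper":-1},{"dx":0,"dy":0.02,"dz":-0.7,"ax":0,"ay":0,"az":0,"gripper":-1},{"dx":0,"dy":0.02,"dz":-0.78,"ax":0,"ay":0,"az":0,"gripper":-1},{"dx":0,"dy":0.02,"dz":-0.82,"ax":0,"ay":0,"az":0,"gripper":-1},{"dx":0,"dy":0.02,"dz":-0.82,"ax":0,"ay":0,"az":0,"gripper":-1}]}}

```text
time: 14.05
eef_pos: [0.5399, -0.1348, 0.0114]
tcp_rot: [0.709, 0.705, 0.0, 0.0]
contact_force: [0.0, -0.4, 0.7]
opening: 0.066
finger_force: 39.3
```

>>> {"fn": "jog_arm", "kwargs": {"increments": [{"dx":0,"dy":0,"dz":0,"ax":0,"ay":0,"az":0,"gripper":-0.6},{"dx":0,"dy":0,"dz":0,"ax":0,"ay":0,"az":0,"gripper":-0.6},{"dx":0,"dy":0,"dz":0.1,"ax":0,"ay":0,"az":0,"gripper":-0.6},{"dx":0,"dy":0,"dz":0.5,"ax":0,"ay":0,"az":0,"gripper":-0.6},{"dx":0,"dy":0,"dz":1,"ax":0,"ay":0,"az":0,"gripper":-0.3},{"dx":-0.3,"dy":0.4,"dz":1,"ax":0,"ay":0,"az":0,"gripper":-0.3},{"dx":-0.6,"dy":0.8,"dz":1,"ax":0,"ay":0,"az":0,"gripper":-0.3},{"dx":-0.9,"dy":1,"dz":1,"ax":0,"ay":0,"az":0,"gripper":-0.3},{"dx":-0.95,"dy":1,"dz":1,"ax":0,"ay":0,"az":0,"gripper":-0.3}]}}

```text
time: 14.95
eef_pos: [0.4224, -0.0128, 0.1313]
tcp_rot: [0.709, 0.705, 0.0, -0.0]
contact_force: [-0.5, -0.2, 0.5]
opening: 0.35
finger_force: 0.0
```

>>> {"fn": "jog_arm", "kwargs": {"increments": [{"dx":0,"dy":0.4,"dz":0,"ax":0,"ay":0,"az":-0.04,"gripper":-0.3},{"dx":0,"dy":0.8,"dz":0,"ax":0,"ay":0,"az":-0.04,"gripper":-0.3},{"dx":0,"dy":1,"dz":0,"ax":0,"ay":0,"az":-0.04,"gripper":-0.3},{"dx":0,"dy":1,"dz":0,"ax":0,"ay":0,"az":-0.04,"gripper":-0.3}]}}

```text
time: 15.35
eef_pos: [0.4254, 0.107, 0.1324]
tcp_rot: [0.73, 0.683, 0.001, 0.001]
contact_force: [0.8, -0.1, -0.1]
opening: 0.35
finger_force: 0.0
```

Run:
```python
from h import *
c=shot('wrist'); snap('w8',c); s=c['s']; print(s['eef_pos'],s['tcp_rot'].round(3),s['qpos'].round(2)); punches(c)
t=shot('top'); print('top'); [0 for p in punches(t)]
```

```text
[0.42536749 0.10700873 0.13235122] [0.73  0.683 0.001 0.001] [ 0.01 -0.14  2.22  0.    1.06  0.08]
punch px [251. 148.] xy 0.4230 0.1459 tilt -3.8 deg len 0.061 w 0.008 zdepth 0.0066
punch px [509. 283.] xy 0.7133 -0.0277 tilt 11.4 deg len 0.053 w 0.006 zdepth 0.0445
punch px [  3. 326.] xy 0.1099 -0.0438 tilt -11.2 deg len 0.043 w 0.010 zdepth -0.0004
top
punch px [333. 217.] xy 0.5010 -0.1358 tilt -0.4 deg len 0.063 w 0.005 zdepth 0.0134
```

>>> {"fn": "jog_arm", "kwargs": {"increments": [{"dx":-0.02,"dy":0.32,"dz":-0.4,"ax":0,"ay":0,"az":0,"gripper":-0.3},{"dx":-0.02,"dy":0.32,"dz":-0.75,"ax":0,"ay":0,"az":0,"gripper":-0.3},{"dx":-0.02,"dy":0.32,"dz":-0.9,"ax":0,"ay":0,"az":0,"gripper":-0.3},{"dx":-0.02,"dy":0.32,"dz":-1,"ax":0,"ay":0,"az":0,"gripper":-0.3},{"dx":-0.02,"dy":0.32,"dz":-1,"ax":0,"ay":0,"az":0,"gripper":-0.3}]}}

```text
time: 15.95
eef_pos: [0.4223, 0.1421, 0.0098]
tcp_rot: [0.732, 0.681, -0.001, -0.001]
contact_force: [-0.1, -0.9, 0.1]
opening: 0.353
finger_force: 0.0
```

>>> {"fn": "jog_arm", "kwargs": {"increments": [{"dx":0,"dy":0,"dz":-0.07,"ax":0,"ay":0,"az":0,"gripper":-0.3},{"dx":0,"dy":0,"dz":-0.07,"ax":0,"ay":0,"az":0,"gripper":-0.3},{"dx":0,"dy":0,"dz":-0.07,"ax":0,"ay":0,"az":0,"gripper":-1},{"dx":0,"dy":0,"dz":-0.07,"ax":0,"ay":0,"az":0,"gripper":-1},{"dx":0,"dy":0,"dz":-0.07,"ax":0,"ay":0,"az":0,"gripper":-1},{"dx":0,"dy":0,"dz":-0.07,"ax":0,"ay":0,"az":0,"gripper":-1}]}}

```text
time: 16.55
eef_pos: [0.4238, 0.1431, 0.0033]
tcp_rot: [0.731, 0.682, 0.001, 0.001]
contact_force: [-1.3, -1.0, 5.5]
opening: 0.067
finger_force: 39.5
```

>>> {"fn": "jog_arm", "kwargs": {"increments": [{"dx":0,"dy":0,"dz":0.3,"ax":0,"ay":0,"az":0,"gripper":-1},{"dx":0.1,"dy":0,"dz":0.7,"ax":0,"ay":0,"az":0,"gripper":-1},{"dx":0.2,"dy":-0.3,"dz":0.9,"ax":0,"ay":0,"az":0.04,"gripper":-1},{"dx":0.32,"dy":-0.7,"dz":0.9,"ax":0,"ay":0,"az":0.04,"gripper":-1},{"dx":0.32,"dy":-1,"dz":0.9,"ax":0,"ay":0,"az":0.04,"gripper":-1}]}}

```text
time: 17.05
eef_pos: [0.4635, 0.0213, 0.1123]
tcp_rot: [0.709, 0.705, 0.001, 0.002]
contact_force: [0.9, 0.4, -0.6]
opening: 0.071
finger_force: 27.7
```

>>> {"fn": "jog_arm", "kwargs": {"increments": [{"dx":0,"dy":-0.4,"dz":0,"ax":0,"ay":0,"az":0,"gripper":-1},{"dx":0,"dy":-0.8,"dz":0,"ax":0,"ay":0,"az":0,"gripper":-1},{"dx":0,"dy":-1,"dz":0,"ax":0,"ay":0,"az":0,"gripper":-1},{"dx":0,"dy":-1,"dz":0,"ax":0,"ay":0,"az":0,"gripper":-1}]}}

```text
time: 17.45
eef_pos: [0.4613, -0.0995, 0.1104]
tcp_rot: [0.711, 0.703, 0.0, 0.0]
contact_force: [-0.8, 1.1, -0.1]
opening: 0.065
finger_force: 41.2
```

>>> {"fn": "jog_arm", "kwargs": {"increments": [{"dx":0,"dy":-0.32,"dz":0,"ax":0,"ay":0,"az":0,"gripper":-1},{"dx":0,"dy":-0.32,"dz":0,"ax":0,"ay":0,"az":0,"gripper":-1}]}}

```text
time: 17.65
eef_pos: [0.4616, -0.137, 0.1104]
tcp_rot: [0.71, 0.704, -0.0, 0.001]
contact_force: [0.4, 0.2, -0.4]
opening: 0.064
finger_force: 41.2
```

The grip slackened for a moment there, so I'll check how the punch sits in the jaws.

Run:
```python
from h import *
c=shot('wrist'); snap('w9',c); s=c['s']; P=cloud(c); Rm=R.from_quat(s['tcp_rot']).as_matrix(); Q=(P-s['eef_pos'])@Rm
for n in ('w6','w9'):
    z=np.load(n+'.npz'); d={k:z[k] for k in z}; q=(cloud(d)-(s['eef_pos'] if n=='w9' else np.array([.49997,-.14039,.11179])))@Rm
    m=(abs(q[...,1])<.010)&(q[...,0]>.012)&(q[...,0]<.08)&(q[...,2]>-.02)&(q[...,2]<.03)
    k=q[m]*1000; print(n,m.sum(),'x',np.percentile(k[:,0],[1,50,99]).round(1),'z near/far',[np.median(k[(k[:,0]>a)&(k[:,0]<a+6)],0).round(1) for a in (14,22,30)])
```

```text
w6 610 x [12.3 24.8 36.1] z near/far [array([17.1, -1.1, -3.1]), array([25.1, -1.1, -3. ]), array([33.2, -1.1, -2.7])]
w9 555 x [12.2 23.6 33.8] z near/far [array([17. , -0.8, -3.4]), array([25.1, -1.1, -3.1]), array([32.3, -0.6, -2.7])]
```

>>> {"fn": "jog_arm", "kwargs": {"increments": [{"dx":0,"dy":0.01,"dz":-0.4,"ax":0,"ay":0,"az":0,"gripper":-1},{"dx":0,"dy":0.01,"dz":-0.7,"ax":0,"ay":0,"az":0,"gripper":-1},{"dx":0,"dy":0.01,"dz":-0.78,"ax":0,"ay":0,"az":0,"gripper":-1},{"dx":0,"dy":0.01,"dz":-0.83,"ax":0,"ay":0,"az":0,"gripper":-1},{"dx":0,"dy":0.01,"dz":-0.83,"ax":0,"ay":0,"az":0,"gripper":-1}]}}

```text
time: 18.2
eef_pos: [0.4617, -0.1336, 0.0111]
tcp_rot: [0.709, 0.705, 0.0, 0.0]
contact_force: [-0.5, 0.0, 0.5]
opening: 0.068
finger_force: 41.2
```

>>> {"fn": "jog_arm", "kwargs": {"increments": [{"dx":0,"dy":0,"dz":0,"ax":0,"ay":0,"az":0,"gripper":-0.6},{"dx":0,"dy":0,"dz":0,"ax":0,"ay":0,"az":0,"gripper":-0.6},{"dx":0,"dy":0,"dz":0.1,"ax":0,"ay":0,"az":0,"gripper":-0.6},{"dx":0,"dy":0,"dz":0.5,"ax":0,"ay":0,"az":0,"gripper":-0.6},{"dx":0,"dy":0,"dz":1,"ax":0,"ay":0,"az":0,"gripper":0},{"dx":0.1,"dy":0.4,"dz":1,"ax":0,"ay":0,"az":0,"gripper":0},{"dx":0.2,"dy":0.8,"dz":1,"ax":0,"ay":0,"az":0,"gripper":0},{"dx":0.36,"dy":1,"dz":1,"ax":0,"ay":0,"az":-0.09,"gripper":0},{"dx":0.36,"dy":1,"dz":1,"ax":0,"ay":0,"az":-0.18,"gripper":0}]}}

```text
time: 19.1
eef_pos: [0.5064, -0.0116, 0.1332]
tcp_rot: [0.802, 0.597, 0.002, 0.001]
contact_force: [-0.8, 0.2, -0.8]
opening: 0.505
finger_force: 0.0
```

>>> {"fn": "jog_arm", "kwargs": {"increments": [{"dx":0,"dy":0.4,"dz":0,"ax":0,"ay":0,"az":0,"gripper":0},{"dx":0,"dy":0.8,"dz":0,"ax":0,"ay":0,"az":0,"gripper":0},{"dx":0,"dy":1,"dz":0,"ax":0,"ay":0,"az":0,"gripper":0},{"dx":0,"dy":1,"dz":0,"ax":0,"ay":0,"az":0,"gripper":0}]}}

```text
time: 19.5
eef_pos: [0.5045, 0.1084, 0.1324]
tcp_rot: [0.801, 0.599, 0.001, 0.0]
contact_force: [0.4, -1.3, -0.1]
opening: 0.502
finger_force: 0.0
```

>>> {"fn": "jog_arm", "kwargs": {"increments": [{"dx":0,"dy":0.4,"dz":0,"ax":0,"ay":0,"az":0,"gripper":0},{"dx":0,"dy":0.8,"dz":0,"ax":0,"ay":0,"az":0,"gripper":0},{"dx":0,"dy":1,"dz":0,"ax":0,"ay":0,"az":0,"gripper":0},{"dx":0,"dy":1,"dz":0,"ax":0,"ay":0,"az":0,"gripper":0}]}}

```text
time: 19.9
eef_pos: [0.5049, 0.2275, 0.1321]
tcp_rot: [0.801, 0.599, 0.001, 0.0]
contact_force: [0.5, -0.1, -0.0]
opening: 0.502
finger_force: 0.0
```

```bash
cat >> h.py <<'E'
def bar(c,xr=(.35,.75),yr=(.15,.45)):
    P=cloud(c); f=hsv(c); ok=(P[...,0]>xr[0])&(P[...,0]<xr[1])&(P[...,1]>yr[0])&(P[...,1]<yr[1])
    m=(cv2.inRange(f,(12,40,110),(40,255,255))>0)&ok&(P[...,2]>.02)&(P[...,2]<.07)
    zt=np.nanpercentile(P[m][:,2],70); vu=np.argwhere(m&(P[...,2]>zt-.004))[:,::-1]
    W=onplane(c,vu,zt)[:,:2].astype(np.float32); r=cv2.minAreaRect(W)
    d=np.linalg.svd(W-W.mean(0),full_matrices=False)[2][0]; d*=np.sign(d[1])
    print('bar',len(vu),np.round(r[0],4),np.round(r[1],4),'tilt %.1f'%np.degrees(np.arctan2(-d[0],d[1])),'ztop %.4f'%zt)
E
python3 - <<'E'
from h import *
c=shot('wrist'); snap('w10',c); s=c['s']; print(s['eef_pos'],s['tcp_rot'].round(3)); bar(c)
t=shot('top'); print('top'); bar(t); P=cloud(t); punches(t)
E
```

```text
[0.50486043 0.22754494 0.13205863] [0.801 0.599 0.001 0.   ]
bar 1474 [0.4201 0.2952] [0.0897 0.1936] tilt 87.8 ztop 0.0301
top
  return np.nanmean(a, axis, out=out, keepdims=keepdims)
h.py:46: RuntimeWarning: Mean of empty slice.
  d=np.linalg.svd(W-W.mean(0),full_matrices=False)[2][0]; d*=np.sign(d[1])
  ret = um.true_divide(
Traceback (most recent call last):
  File "h.py", line 46, in bar
    d=np.linalg.svd(W-W.mean(0),full_matrices=False)[2][0]; d*=np.sign(d[1])
      ~~~~~~~~~~~~~~~~~~~~~~~~~~~~~~~~~~~~~~~~~~~~~~~~~^^^
IndexError: index 0 is out of bounds for axis 0 with size 0
```

```bash
sed -i 's/^    zt=np.nanpercentile.*/    m=max(blobs(m.astype(np.uint8),20),key=lambda b:b[0])[2]; zt=np.nanpercentile(P[m][:,2],70); vu=np.argwhere(m\&(P[...,2]>zt-.004))[:,::-1]/' h.py
python3 - <<'E'
from h import *
z=np.load('w10.npz'); c={k:z[k] for k in z}; bar(c,(.45,.6),(.24,.36))
P=cloud(c); f=hsv(c); m=(P[...,2]>.005)&(P[...,2]<.012)&(P[...,1]>.2)&(P[...,0]>.38)&(f[...,2]<120)
k=max(blobs(m.astype(np.uint8),50),key=lambda b:b[0])[2]; print('slab',k.sum(),cv2.minAreaRect(P[k][:,:2].astype(np.float32)),np.median(P[k][:,2]))
t=shot('top'); punches(t); P=cloud(t); b=P[(P[...,2]>.02)&(P[...,2]<.036)&(P[...,0]>.47)&(P[...,0]<.54)&(P[...,1]>.25)&(P[...,1]<.36)]; print(len(b),np.median(b,0) if len(b) else '')
E
```

```text
bar 1170 [0.5052 0.3047] [0.058  0.0151] tilt -16.4 ztop 0.0296
slab 14537 ((0.504662275314331, 0.30539873242378235), (0.10367247462272644, 0.1417468786239624), 73.74282836914062) 0.007408535710655972
punch px [332. 202.] xy 0.5406 -0.1339 tilt -1.5 deg len 0.055 w 0.005 zdepth 0.0133
punch px [333. 217.] xy 0.5010 -0.1358 tilt 0.2 deg len 0.063 w 0.005 zdepth 0.0136
punch px [332. 232.] xy 0.4615 -0.1338 tilt -0.1 deg len 0.053 w 0.005 zdepth 0.0136
0
```

All three punches lie in the case. The lid is at (0.505,0.305), tilt −16.3°, and the tool already matches it. Gripping the bar.

>>> {"fn": "jog_arm", "kwargs": {"increments": [{"dx":0,"dy":0.4,"dz":0,"ax":0,"ay":0,"az":0,"gripper":0},{"dx":0,"dy":0.645,"dz":-0.2,"ax":0,"ay":0,"az":0,"gripper":0},{"dx":0,"dy":0.645,"dz":-0.6,"ax":0,"ay":0,"az":0,"gripper":0},{"dx":0,"dy":0.645,"dz":-0.9,"ax":0,"ay":0,"az":0,"gripper":0},{"dx":0,"dy":0.645,"dz":-0.985,"ax":0,"ay":0,"az":0,"gripper":0},{"dx":0,"dy":0.645,"dz":-0.985,"ax":0,"ay":0,"az":0,"gripper":-1},{"dx":0,"dy":0.645,"dz":-0.985,"ax":0,"ay":0,"az":0,"gripper":-1},{"dx":0,"dy":0.645,"dz":-0.985,"ax":0,"ay":0,"az":0,"gripper":-1},{"dx":0,"dy":0.645,"dz":-0.985,"ax":0,"ay":0,"az":0,"gripper":-1},{"dx":0,"dy":0.645,"dz":-0.985,"ax":0,"ay":0,"az":0,"gripper":-1}], "force": 70}}

```text
time: 21.05
eef_pos: [0.5059, 0.3036, 0.0143]
tcp_rot: [0.802, 0.598, 0.002, 0.001]
contact_force: [0.5, -1.3, 1.8]
opening: 0.166
finger_force: 71.8
```

>>> {"fn": "jog_arm", "kwargs": {"increments": [{"dx":0,"dy":0,"dz":0.2,"ax":0,"ay":0,"az":0,"gripper":-1},{"dx":0,"dy":0,"dz":0.5,"ax":0,"ay":0,"az":0,"gripper":-1},{"dx":0.1,"dy":-0.2,"dz":0.83,"ax":0,"ay":0,"az":0.05,"gripper":-1},{"dx":0.25,"dy":-0.5,"dz":0.83,"ax":0,"ay":0,"az":0.1,"gripper":-1},{"dx":0.4,"dy":-0.75,"dz":0.83,"ax":0,"ay":0,"az":0.15,"gripper":-1},{"dx":0.55,"dy":-1,"dz":0.83,"ax":0,"ay":0,"az":0.182,"gripper":-1},{"dx":0.55,"dy":-1,"dz":0.83,"ax":0,"ay":0,"az":0.182,"gripper":-1}]}}

```text
time: 21.75
eef_pos: [0.5726, 0.1801, 0.1129]
tcp_rot: [0.71, 0.704, 0.0, 0.001]
contact_force: [-0.8, 0.8, -2.2]
opening: 0.17
finger_force: 71.2
```

>>> {"fn": "jog_arm", "kwargs": {"increments": [{"dx":0,"dy":-0.3,"dz":0,"ax":0,"ay":0,"az":0,"gripper":-1},{"dx":0,"dy":-0.6,"dz":0,"ax":0,"ay":0,"az":0,"gripper":-1},{"dx":0,"dy":-0.9,"dz":0,"ax":0,"ay":0,"az":0,"gripper":-1},{"dx":0,"dy":-1,"dz":0,"ax":0,"ay":0,"az":0,"gripper":-1}]}}

```text
time: 22.15
eef_pos: [0.57, 0.0614, 0.1121]
tcp_rot: [0.709, 0.705, -0.0, 0.0]
contact_force: [-0.3, -0.7, -2.2]
opening: 0.166
finger_force: 71.2
```

>>> {"fn": "jog_arm", "kwargs": {"increments": [{"dx":0.1,"dy":-0.3,"dz":0,"ax":0,"ay":0,"az":0,"gripper":-1},{"dx":0.3,"dy":-0.6,"dz":0,"ax":0,"ay":0,"az":0,"gripper":-1},{"dx":0.5,"dy":-0.9,"dz":0,"ax":0,"ay":0,"az":0,"gripper":-1},{"dx":0.5,"dy":-1,"dz":0,"ax":0,"ay":0,"az":0,"gripper":-1},{"dx":0.5,"dy":-1,"dz":0,"ax":0,"ay":0,"az":0,"gripper":-1}]}}

```text
time: 22.65
eef_pos: [0.6305, -0.0574, 0.1119]
tcp_rot: [0.709, 0.705, -0.0, -0.0]
contact_force: [0.4, 0.3, -1.8]
opening: 0.165
finger_force: 71.2
```

Run:
```python
from h import *
c=shot('wrist'); snap('w11',c); s=c['s']; print(s['eef_pos'],s['tcp_rot'].round(4),s['opening'],s['contact_force'].round(1))
z=np.load('w6.npz'); d={k:z[k] for k in z}; P=cloud(d)
# left lip (+y side): top band; per-x inner/outer edges
for nm,pp in(('w6',P),('now',cloud(c))):
    pts=[]
    for x in np.arange(.44,.545,.005):
        k=(abs(pp[...,0]-x)<.0025)&(pp[...,2]>.043)&(pp[...,2]<.052)&(pp[...,1]>-.10)&(pp[...,1]<-.06)
        if k.sum()>8: y=pp[k][:,1]; pts.append((x,np.percentile(y,5),np.percentile(y,95)))
    pts=np.array(pts)
    if len(pts)>4: print(nm,len(pts),'inner',np.polyfit(pts[:,0]-.5,pts[:,1],1).round(4),'outer',np.polyfit(pts[:,0]-.5,pts[:,2],1).round(4))
# held lid
P=cloud(c); Rm=R.from_quat(s['tcp_rot']).as_matrix(); Q=(P-s['eef_pos'])@Rm
for lo,hi in((-.01,.012),):
    k=(Q[...,2]>-.012)&(Q[...,2]<.012)&(abs(Q[...,1])<.09)&(Q[...,0]>.013)&(Q[...,0]<.08)
    q=Q[k]; print('slab',k.sum(),np.percentile(q,[1,50,99],axis=0).round(4).tolist())
    A=np.c_[q[:,:2],np.ones(len(q))]; print('plane',np.linalg.lstsq(A,q[:,2],rcond=None)[0].round(4))
    e=[(y,np.percentile(q[abs(q[:,1]-y)<.003][:,0],98)) for y in np.arange(-.06,.061,.01) if (abs(q[:,1]-y)<.003).sum()>10]; e=np.array(e); print('edge x vs y',np.polyfit(e[:,0],e[:,1],1).round(4))
```

```text
[ 0.6304642  -0.05740732  0.11191857] [ 7.094e-01  7.048e-01 -0.000e+00 -4.000e-04] 0.1648954558958783 [ 0.4  0.3 -1.8]
w6 22 inner [ 0.0011 -0.0884] outer [ 0.0035 -0.0753]
now 19 inner [ 0.0102 -0.088 ] outer [ 0.0014 -0.0746]
slab 16894 [[0.0135, -0.0699, 0.0009], [0.036, -0.0, 0.007], [0.0545, 0.0681, 0.0089]]
plane [ 0.0107 -0.0018  0.0065]
edge x vs y [0.0061 0.0543]
```

>>> {"fn": "jog_arm", "kwargs": {"increments": [{"dx":0.03,"dy":-0.3,"dz":0,"ax":0,"ay":0,"az":0,"gripper":-1},{"dx":0.03,"dy":-0.67,"dz":0,"ax":0,"ay":0,"az":0,"gripper":-1},{"dx":0.03,"dy":-0.67,"dz":0,"ax":0,"ay":0,"az":0,"gripper":-1},{"dx":0.03,"dy":-0.67,"dz":-0.25,"ax":0,"ay":0,"az":0,"gripper":-1},{"dx":0.03,"dy":-0.67,"dz":-0.45,"ax":0,"ay":0,"az":0,"gripper":-1},{"dx":0.03,"dy":-0.67,"dz":-0.53,"ax":0,"ay":0,"az":0,"gripper":-1},{"dx":0.03,"dy":-0.67,"dz":-0.53,"ax":0,"ay":0,"az":0,"gripper":-1}]}}

```text
time: 23.4
eef_pos: [0.6333, -0.1349, 0.0491]
tcp_rot: [0.708, 0.706, -0.001, -0.002]
contact_force: [-2.4, 0.5, 4.1]
opening: 0.168
finger_force: 73.6
```

Run:
```python
from h import *
c=shot('wrist'); t=shot('top'); s=shot('side'); st=c['s']; print(st['eef_pos'],st['contact_force'].round(1))
im=np.hstack([cv2.resize(c['frame'][60:300,60:460],None,fx=.95,fy=.95),cv2.resize(s['frame'][130:206,190:300],(400,228),interpolation=cv2.INTER_CUBIC)]); cv2.imwrite('pics/w12.png',im)
```

```text
[ 0.63328121 -0.13485076  0.04911863] [-2.4  0.5  4.1]
```

View pics/w12.png

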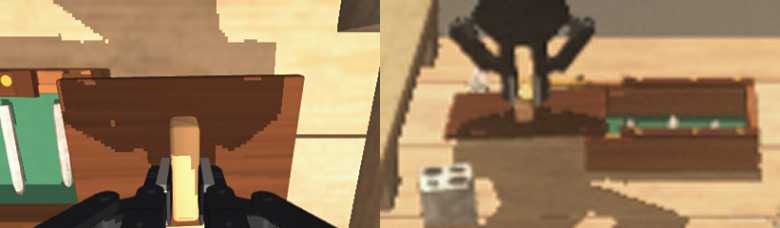

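The lid's leading edge is over the mouth between the side walls, touching lightly (4 N up). Sliding a little and watching the force.

>>> {"fn": "jog_arm", "kwargs": {"increments": [{"dx":0,"dy":0,"dz":0,"ax":0,"ay":0,"az":0,"gripper":-1},{"dx":0,"dy":0,"dz":-0.01,"ax":0,"ay":0,"az":0,"gripper":-1},{"dx":-0.04,"dy":0,"dz":-0.015,"ax":0,"ay":0,"az":0,"gripper":-1},{"dx":-0.08,"dy":0,"dz":-0.015,"ax":0,"ay":0,"az":0,"gripper":-1},{"dx":-0.08,"dy":0,"dz":-0.015,"ax":0,"ay":0,"az":0,"gripper":-1}]}}

```text
time: 24.05
eef_pos: [0.6279, -0.1379, 0.0497]
tcp_rot: [0.709, 0.705, 0.003, 0.004]
contact_force: [1.8, -1.3, 5.2]
opening: 0.167
finger_force: 73.5
```

```bash
cat > lid.py <<'E'
from h import *
c=shot('wrist'); s=c['s']; print(s['eef_pos'].round(4),s['contact_force'].round(1),s['wrist_torque'].round(2),s['opening'].round(3))
P=cloud(c); f=hsv(c)
k=(P[...,2]>.030)&(P[...,2]<.052)&(f[...,2]<130)&(P[...,0]>s['eef_pos'][0]-.085)&(P[...,0]<s['eef_pos'][0]+.085)&(P[...,1]>s['eef_pos'][1]+.012)&(P[...,1]<-.075)
for x in np.arange(s['eef_pos'][0]-.075,s['eef_pos'][0]+.08,.015):
    q=P[k&(abs(P[...,0]-x)<.002)]
    if len(q)>10: print('x %.3f'%x,'slab z %.4f'%np.median(q[q[:,1]<-.095][:,2]),'y edge %.4f'%np.percentile(q[:,1],97))
E
python3 lid.py
```

```text
Traceback (most recent call last):
  File "lid.py", line 2, in <module>
    c=shot('wrist'); s=c['s']; print(s['eef_pos'].round(4),s['contact_force'].round(1),s['wrist_torque'].round(2),s['opening'].round(3))
                                                                                                                  ^^^^^^^^^^^^^^^^^^
AttributeError: 'float' object has no attribute 'round'
```

```bash
sed -i "s/s\['opening'\].round(3)/s['opening']/" lid.py; python3 lid.py
```

```text
[ 0.6279 -0.1379  0.0497] [ 3.1 -0.5  6.2] [ 0.32 -0.04 -0.17] 0.16746289157315444
x 0.568 slab z 0.0474 y edge -0.0812
x 0.583 slab z 0.0466 y edge -0.0817
x 0.598 slab z 0.0460 y edge -0.0817
x 0.613 slab z 0.0454 y edge -0.0819
x 0.628 slab z 0.0457 y edge -0.0816
x 0.643 slab z 0.0443 y edge -0.0822
x 0.658 slab z 0.0438 y edge -0.0817
x 0.673 slab z 0.0437 y edge -0.0814
x 0.688 slab z nan y edge -0.0811
  return _methods._mean(a, axis=axis, dtype=dtype,
  ret = ret.dtype.type(ret / rcount)
```

The leading edge rides about 7 mm high, on the +y side wall: the lid edge is at −0.0815 and the groove side at about −0.083. Lifting, backing off and shifting −y.

>>> {"fn": "jog_arm", "kwargs": {"increments": [{"dx":0.04,"dy":0,"dz":0.1,"ax":0,"ay":0,"az":0,"gripper":-1},{"dx":0.04,"dy":-0.03,"dz":0.15,"ax":0,"ay":0,"az":0,"gripper":-1},{"dx":0.04,"dy":-0.03,"dz":0.15,"ax":0,"ay":0,"az":0,"gripper":-1},{"dx":0.04,"dy":-0.03,"dz":0.15,"ax":0,"ay":0,"az":0,"gripper":-1}]}}

```text
time: 24.55
eef_pos: [0.6289, -0.1407, 0.0642]
tcp_rot: [0.709, 0.706, -0.0, -0.0]
contact_force: [-0.2, 0.2, -2.3]
opening: 0.168
finger_force: 72.0
```

```bash
cat > lid2.py <<'E'
from h import *
c=shot('wrist'); s=c['s']; print(s['eef_pos'].round(4),s['contact_force'].round(1),s['tcp_rot'].round(4),s['opening'])
P=cloud(c); Rm=R.from_quat(s['tcp_rot']).as_matrix(); Q=(P-s['eef_pos'])@Rm
k=(Q[...,2]>-.004)&(Q[...,2]<.014)&(abs(Q[...,1])<.09)&(Q[...,0]>.013)&(Q[...,0]<.075)
q=P[k]; q=q[(q[:,0]<s['eef_pos'][0]+.08)]
A=np.c_[q[:,:2]-s['eef_pos'][:2],np.ones(len(q))]; co=np.linalg.lstsq(A,q[:,2],rcond=None)[0]
for _ in range(3):
    r=q[:,2]-A@co; g=abs(r)<.002; co=np.linalg.lstsq(A[g],q[g][:,2],rcond=None)[0]
q=q[g]; print('plane slope x,y, z at tcp',co.round(4),len(q))
e=np.array([(x,np.percentile(q[abs(q[:,0]-x)<.003][:,1],98)) for x in np.arange(s['eef_pos'][0]-.06,s['eef_pos'][0]+.061,.01) if (abs(q[:,0]-x)<.003).sum()>20]); p=np.polyfit(e[:,0]-s['eef_pos'][0],e[:,1],1); print('+y edge slope, y',p.round(4),'lid xrange',np.percentile(q[:,0],[.5,99.5]).round(4))
# reference: case +y lip on its own
pts=[]
for x in np.arange(.44,.53,.005):
    k=(abs(P[...,0]-x)<.0025)&(P[...,2]>.044)&(P[...,2]<.051)&(P[...,1]>-.10)&(P[...,1]<-.06)
    if k.sum()>8: y=P[k][:,1]; pts.append((x,np.percentile(y,4),np.percentile(y,96)))
pts=np.array(pts); 
if len(pts)>4: print('lip inner/outer',np.polyfit(pts[:,0]-.5,pts[:,1],1).round(4),np.polyfit(pts[:,0]-.5,pts[:,2],1).round(4))
for x in (.55,.56,.57,.575):
    k=(abs(P[...,0]-x)<.003)&(P[...,1]>-.086)&(P[...,1]<-.07)&(P[...,2]>.02); 
    if k.sum()>4: print('wall top near mouth x',x,np.percentile(P[k][:,2],[10,50,90]).round(4))
E
python3 lid2.py
```

```text
[ 0.6289 -0.1407  0.0642] [-0.2  0.2 -2.3] [ 7.086e-01  7.056e-01 -2.000e-04 -2.000e-04] 0.16814253267996926
plane slope x,y, z at tcp [-0.0349  0.0548  0.0575] 17558
+y edge slope, y [ 0.0046 -0.0849] lid xrange [0.5575 0.6969]
lip inner/outer [ 0.0106 -0.0887] [ 0.0781 -0.0762]
wall top near mouth x 0.55 [0.0317 0.0414 0.0466]
wall top near mouth x 0.56 [0.0313 0.0409 0.062 ]
wall top near mouth x 0.57 [0.0312 0.0412 0.0618]
wall top near mouth x 0.575 [0.0249 0.037  0.0607]
```

>>> {"fn": "jog_arm", "kwargs": {"increments": [{"dx":0,"dy":0,"dz":0,"ax":-0.035,"ay":-0.028,"az":0,"gripper":-1},{"dx":0,"dy":0,"dz":0,"ax":-0.035,"ay":-0.028,"az":0,"gripper":-1},{"dx":0,"dy":0,"dz":-0.06,"ax":-0.035,"ay":-0.028,"az":0,"gripper":-1},{"dx":0,"dy":0,"dz":-0.12,"ax":-0.035,"ay":-0.028,"az":0,"gripper":-1},{"dx":0,"dy":0,"dz":-0.12,"ax":-0.035,"ay":-0.028,"az":0,"gripper":-1},{"dx":0,"dy":0,"dz":-0.12,"ax":-0.035,"ay":-0.028,"az":0,"gripper":-1}], "force": 100}}

```text
time: 25.2
eef_pos: [0.629, -0.1408, 0.0495]
tcp_rot: [0.708, 0.705, -0.004, 0.034]
contact_force: [0.7, -0.3, -1.7]
opening: 0.155
finger_force: 102.2
```

```bash
python3 lid2.py
```

```text
[ 0.629  -0.1408  0.0495] [ 0.7 -0.3 -1.7] [ 0.7082  0.7051 -0.0041  0.0343] 0.1545491350320943
plane slope x,y, z at tcp [ 0.0096 -0.0036  0.0428] 18432
+y edge slope, y [-0.05   -0.0839] lid xrange [0.5485 0.6973]
lip inner/outer [ 0.0045 -0.0887] [ 0.0103 -0.0752]
wall top near mouth x 0.55 [0.0316 0.0415 0.047 ]
wall top near mouth x 0.56 [0.0309 0.0408 0.042 ]
wall top near mouth x 0.57 [0.0307 0.041  0.0422]
wall top near mouth x 0.575 [0.0238 0.035  0.042 ]
```

>>> {"fn": "jog_arm", "kwargs": {"increments": [{"dx":0,"dy":0,"dz":-0.02,"ax":0,"ay":0,"az":0,"gripper":-1},{"dx":0,"dy":0,"dz":-0.025,"ax":0,"ay":0,"az":0,"gripper":-1},{"dx":0,"dy":0,"dz":-0.025,"ax":0,"ay":0,"az":0,"gripper":-1}]}}

```text
time: 25.55
eef_pos: [0.6292, -0.1407, 0.0473]
tcp_rot: [0.708, 0.705, -0.004, 0.035]
contact_force: [-0.1, 0.0, -2.3]
opening: 0.157
finger_force: 102.2
```

```bash
python3 lid2.py
```

```text
[ 0.6292 -0.1407  0.0473] [-0.1  0.  -2.3] [ 0.7081  0.7052 -0.0038  0.0349] 0.15670945873231912
plane slope x,y, z at tcp [0.0082 0.0074 0.0403] 18311
+y edge slope, y [-0.0492 -0.0838] lid xrange [0.5495 0.6977]
lip inner/outer [ 0.0014 -0.0887] [ 0.1477 -0.0782]
wall top near mouth x 0.55 [0.0318 0.0416 0.047 ]
wall top near mouth x 0.56 [0.0312 0.0404 0.0419]
wall top near mouth x 0.57 [0.0306 0.0404 0.0422]
wall top near mouth x 0.575 [0.0236 0.0355 0.0418]
```

The lid is now level, between the groove walls, without contact. Sliding.

>>> {"fn": "jog_arm", "kwargs": {"increments": [{"dx":-0.05,"dy":0,"dz":0,"ax":0,"ay":0,"az":0,"gripper":-1},{"dx":-0.1,"dy":0,"dz":0,"ax":0,"ay":0,"az":0,"gripper":-1},{"dx":-0.15,"dy":0,"dz":0,"ax":0,"ay":0,"az":0,"gripper":-1},{"dx":-0.2,"dy":0,"dz":0,"ax":0,"ay":0,"az":0,"gripper":-1},{"dx":-0.25,"dy":0,"dz":0,"ax":0,"ay":0,"az":0,"gripper":-1},{"dx":-0.25,"dy":0,"dz":0,"ax":0,"ay":0,"az":0,"gripper":-1}]}}

```text
time: 26.2
eef_pos: [0.5982, -0.1406, 0.0472]
tcp_rot: [0.708, 0.705, -0.004, 0.035]
contact_force: [-0.6, 0.3, -1.6]
opening: 0.157
finger_force: 102.1
```

```bash
python3 lid2.py | head -4
```

```text
[ 0.5982 -0.1406  0.0472] [-0.6  0.3 -1.6] [ 0.7082  0.7051 -0.004   0.0345] 0.1573886432027833
plane slope x,y, z at tcp [0.0077 0.0086 0.0401] 17931
+y edge slope, y [-0.0497 -0.0826] lid xrange [0.5272 0.6666]
lip inner/outer [ 0.0063 -0.0886] [ 0.0338 -0.0754]
```

>>> {"fn": "jog_arm", "kwargs": {"increments": [{"dx":-0.06,"dy":0,"dz":0,"ax":0,"ay":0,"az":0,"gripper":-1},{"dx":-0.12,"dy":0,"dz":0,"ax":0,"ay":0,"az":0,"gripper":-1},{"dx":-0.18,"dy":0,"dz":0,"ax":0,"ay":0,"az":0,"gripper":-1},{"dx":-0.24,"dy":0,"dz":0,"ax":0,"ay":0,"az":0,"gripper":-1},{"dx":-0.3,"dy":0,"dz":0,"ax":0,"ay":0,"az":0,"gripper":-1},{"dx":-0.36,"dy":0,"dz":0,"ax":0,"ay":0,"az":0,"gripper":-1},{"dx":-0.42,"dy":0,"dz":0,"ax":0,"ay":0,"az":0,"gripper":-1},{"dx":-0.48,"dy":0,"dz":0,"ax":0,"ay":0,"az":0,"gripper":-1},{"dx":-0.54,"dy":0,"dz":0,"ax":0,"ay":0,"az":0,"gripper":-1},{"dx":-0.6,"dy":0,"dz":0,"ax":0,"ay":0,"az":0,"gripper":-1}]}}

```text
time: 27.25
eef_pos: [0.5267, -0.1407, 0.0474]
tcp_rot: [0.708, 0.705, -0.004, 0.035]
contact_force: [0.3, 0.4, -1.6]
opening: 0.16
finger_force: 102.1
```

>>> {"fn": "jog_arm", "kwargs": {"increments": [{"dx":-0.05,"dy":0,"dz":0,"ax":0,"ay":0,"az":0,"gripper":-1},{"dx":-0.1,"dy":0,"dz":0,"ax":0,"ay":0,"az":0,"gripper":-1},{"dx":-0.14,"dy":0,"dz":0,"ax":0,"ay":0,"az":0,"gripper":-1},{"dx":-0.17,"dy":0,"dz":0,"ax":0,"ay":0,"az":0,"gripper":-1},{"dx":-0.185,"dy":0,"dz":0,"ax":0,"ay":0,"az":0,"gripper":-1},{"dx":-0.185,"dy":0,"dz":0,"ax":0,"ay":0,"az":0,"gripper":-1}]}}

```text
time: 27.85
eef_pos: [0.5056, -0.1408, 0.0476]
tcp_rot: [0.708, 0.705, -0.003, 0.036]
contact_force: [2.2, 0.6, -3.2]
opening: 0.157
finger_force: 101.9
```

>>> {"fn": "jog_arm", "kwargs": {"increments": [{"dx":-0.015,"dy":0,"dz":0,"ax":0,"ay":0,"az":0,"gripper":-1},{"dx":-0.015,"dy":0,"dz":0,"ax":0,"ay":0,"az":0,"gripper":-1},{"dx":-0.025,"dy":0,"dz":0,"ax":0,"ay":0,"az":0,"gripper":-1},{"dx":-0.025,"dy":0,"dz":0,"ax":0,"ay":0,"az":0,"gripper":-1}]}}

```text
time: 28.25
eef_pos: [0.5055, -0.1408, 0.0479]
tcp_rot: [0.708, 0.705, -0.001, 0.039]
contact_force: [11.8, 2.3, -8.9]
opening: 0.155
finger_force: 101.0
```

Run:
```python
from h import *
s=get_state(); print(s['eef_pos'],s['contact_force'])
for n in('wrist','top','side'):
    c=shot(n);P=cloud(c);f=hsv(c)
    # trailing edge: dark slab top z .036-.044, y -.18..-.10
    k=(P[...,2]>.035)&(P[...,2]<.044)&(P[...,1]>-.18)&(P[...,1]<-.1)&(P[...,0]>.50)&(P[...,0]<.62)
    if k.sum()>20: print(n,k.sum(),'trailing',np.percentile(P[k][:,0],[50,97,99.5]).round(4))
```

```text
[ 0.50546368 -0.14080431  0.04791529] [11.76343813  2.3128813  -8.91493373]
wrist 9062 trailing [0.546  0.5731 0.5746]
top 162 trailing [0.5613 0.5752 0.5761]
side 208 trailing [0.5452 0.5748 0.5763]
```

Stopped against the end wall (12 N, no more travel), trailing edge at 0.575–0.576 as expected for home. Releasing and going to the peg.

>>> {"fn": "jog_arm", "kwargs": {"increments": [{"dx":0.012,"dy":0,"dz":0,"ax":0,"ay":0,"az":0,"gripper":-0.3},{"dx":0.012,"dy":0,"dz":0,"ax":0,"ay":0,"az":0,"gripper":0},{"dx":0.012,"dy":0,"dz":0,"ax":0,"ay":0,"az":0,"gripper":0},{"dx":0.012,"dy":0,"dz":0.1,"ax":0,"ay":0,"az":0,"gripper":0},{"dx":0.012,"dy":0,"dz":0.4,"ax":0,"ay":0,"az":0,"gripper":0},{"dx":0.012,"dy":0,"dz":0.75,"ax":0.035,"ay":0.028,"az":0,"gripper":0},{"dx":0.4,"dy":-0.2,"dz":0.75,"ax":0.035,"ay":0.028,"az":-0.1,"gripper":0},{"dx":0.8,"dy":-0.4,"dz":0.75,"ax":0.035,"ay":0.028,"az":-0.2,"gripper":0},{"dx":1,"dy":-0.56,"dz":0.75,"ax":0.035,"ay":0.028,"az":-0.25,"gripper":0},{"dx":1,"dy":-0.56,"dz":0.75,"ax":0.035,"ay":0.028,"az":-0.25,"gripper":0}]}}

```text
time: 29.4
eef_pos: [0.6249, -0.2107, 0.1385]
tcp_rot: [0.833, 0.553, -0.006, 0.0]
contact_force: [-0.4, 1.3, 0.1]
opening: 0.504
finger_force: 0.0
```

>>> {"fn": "jog_arm", "kwargs": {"increments": [{"dx":0.25,"dy":0,"dz":0,"ax":0,"ay":0,"az":-0.09,"gripper":0},{"dx":0.25,"dy":0,"dz":0,"ax":0,"ay":0,"az":-0.18,"gripper":0},{"dx":0.25,"dy":0,"dz":0,"ax":0,"ay":0,"az":-0.25,"gripper":0},{"dx":0.25,"dy":0,"dz":0,"ax":0,"ay":0,"az":-0.25,"gripper":0}]}}

```text
time: 29.8
eef_pos: [0.6514, -0.2074, 0.1379]
tcp_rot: [0.924, 0.381, -0.007, -0.003]
contact_force: [-0.5, -0.0, -0.3]
opening: 0.496
finger_force: 0.0
```

Run:
```python
from h import *
s=get_state(); print(s['eef_pos'],s['tcp_rot'].round(3),s['contact_force'].round(1))
for n in('wrist','side','top'):
    c=shot(n);P=cloud(c)
    for a,ce,m in blobs(cv2.inRange(hsv(c),(0,150,50),(8,255,255)),5):
        q=np.nanmedian(P[m],0)
        if q[2]>.03 and q[1]<0: print(n,'peg',a,q.round(4))
    k=(P[...,2]>.035)&(P[...,2]<.044)&(P[...,1]>-.18)&(P[...,1]<-.1)&(P[...,0]>.50)&(P[...,0]<.62)
    if k.sum()>20: print(n,k.sum(),'trailing',np.percentile(P[k][:,0],[50,97,99.5]).round(4))
```

```text
[ 0.65135    -0.20739686  0.13785731] [ 0.924  0.381 -0.007 -0.003] [-0.5 -0.  -0.3]
wrist peg 242 [ 0.6556 -0.2068  0.0752]
wrist 5437 trailing [0.5448 0.5755 0.5761]
side peg 30 [ 0.6541 -0.203   0.0622]
side 232 trailing [0.5442 0.5747 0.5763]
top 570 trailing [0.5471 0.5743 0.5756]
```

>>> {"fn": "jog_arm", "kwargs": {"increments": [{"dx":0.025,"dy":0,"dz":-0.3,"ax":0,"ay":0,"az":0,"gripper":0},{"dx":0.025,"dy":0,"dz":-0.6,"ax":0,"ay":0,"az":0,"gripper":0},{"dx":0.025,"dy":0,"dz":-0.765,"ax":0,"ay":0,"az":0,"gripper":0},{"dx":0.025,"dy":0,"dz":-0.765,"ax":0,"ay":0,"az":0,"gripper":-1},{"dx":0.025,"dy":0,"dz":-0.765,"ax":0,"ay":0,"az":0,"gripper":-1},{"dx":0.025,"dy":0,"dz":-0.765,"ax":0,"ay":0,"az":0,"gripper":-1},{"dx":0.025,"dy":0,"dz":-0.765,"ax":0,"ay":0,"az":0,"gripper":-1}], "force": 20}}

```text
time: 30.65
eef_pos: [0.6551, -0.208, 0.0466]
tcp_rot: [0.925, 0.381, -0.006, -0.002]
contact_force: [-2.2, 1.5, -2.0]
opening: 0.13
finger_force: 21.5
```

>>> {"fn": "jog_arm", "kwargs": {"increments": [{"dx":-0.003,"dy":0.093,"dz":0,"ax":0,"ay":0,"az":0,"gripper":-1},{"dx":-0.027,"dy":0.2,"dz":0,"ax":0,"ay":0,"az":0,"gripper":-1},{"dx":-0.072,"dy":0.301,"dz":0,"ax":0,"ay":0,"az":0,"gripper":-1},{"dx":-0.136,"dy":0.39,"dz":0,"ax":0,"ay":0,"az":0,"gripper":-1},{"dx":-0.216,"dy":0.465,"dz":0,"ax":0,"ay":0,"az":0,"gripper":-1},{"dx":-0.31,"dy":0.522,"dz":0,"ax":0,"ay":0,"az":0,"gripper":-1},{"dx":-0.413,"dy":0.56,"dz":0,"ax":0,"ay":0,"az":0,"gripper":-1},{"dx":-0.494,"dy":0.574,"dz":0,"ax":0,"ay":0,"az":0,"gripper":-1},{"dx":-0.545,"dy":0.577,"dz":0,"ax":0,"ay":0,"az":0,"gripper":-1},{"dx":-0.56,"dy":0.577,"dz":0,"ax":0,"ay":0,"az":0,"gripper":-1}]}}

```text
time: 31.65
eef_pos: [0.5886, -0.1377, 0.0469]
tcp_rot: [0.925, 0.381, -0.005, -0.003]
contact_force: [2.0, 2.7, 0.3]
opening: 0.129
finger_force: 21.5
```

>>> {"fn": "jog_arm", "kwargs": {"increments": [{"dx":-0.01,"dy":0,"dz":0,"ax":0,"ay":0,"az":0,"gripper":-1},{"dx":-0.025,"dy":0,"dz":0,"ax":0,"ay":0,"az":0,"gripper":-1},{"dx":-0.025,"dy":0,"dz":0,"ax":0,"ay":0,"az":0,"gripper":-1}]}}

```text
time: 31.95
eef_pos: [0.5862, -0.1378, 0.0469]
tcp_rot: [0.925, 0.38, -0.005, -0.003]
contact_force: [3.1, 6.0, 0.9]
opening: 0.133
finger_force: 21.7
```

>>> {"fn": "jog_arm", "kwargs": {"increments": [{"dx":-0.015,"dy":-0.01,"dz":0,"ax":0,"ay":0,"az":0,"gripper":-1},{"dx":-0.03,"dy":-0.01,"dz":0,"ax":0,"ay":0,"az":0,"gripper":-1},{"dx":-0.03,"dy":-0.01,"dz":0,"ax":0,"ay":0,"az":0,"gripper":-1}]}}

```text
time: 32.25
eef_pos: [0.5859, -0.138, 0.047]
tcp_rot: [0.925, 0.379, -0.0, -0.001]
contact_force: [12.7, 9.0, -5.0]
opening: 0.131
finger_force: 20.8
```

The catch is against its stop. Releasing and lifting off.

>>> {"fn": "jog_arm", "kwargs": {"increments": [{"dx":0.01,"dy":0,"dz":0,"ax":0,"ay":0,"az":0,"gripper":-0.4},{"dx":0.01,"dy":0,"dz":0,"ax":0,"ay":0,"az":0,"gripper":-0.2},{"dx":0.01,"dy":0,"dz":0,"ax":0,"ay":0,"az":0,"gripper":-0.2},{"dx":0.01,"dy":0,"dz":0.1,"ax":0,"ay":0,"az":0,"gripper":-0.2},{"dx":0.01,"dy":0,"dz":0.5,"ax":0,"ay":0,"az":0,"gripper":-0.2},{"dx":0.01,"dy":0,"dz":1,"ax":0,"ay":0,"az":0,"gripper":-0.2},{"dx":0.01,"dy":0.4,"dz":1,"ax":0,"ay":0,"az":0,"gripper":-0.2},{"dx":0.01,"dy":0.8,"dz":1,"ax":0,"ay":0,"az":0,"gripper":-0.2},{"dx":0.01,"dy":1,"dz":1,"ax":0,"ay":0,"az":0,"gripper":-0.2},{"dx":0.01,"dy":1,"dz":1,"ax":0,"ay":0,"az":0,"gripper":-0.2}]}}

```text
time: 33.25
eef_pos: [0.5821, -0.0173, 0.1667]
tcp_rot: [0.924, 0.383, -0.006, -0.002]
contact_force: [-0.2, -0.5, 0.2]
opening: 0.396
finger_force: 0.0
```

Run:
```python
from h import *
s=get_state(); print(s['eef_pos'],s['contact_force'].round(1))
for n in('wrist','side','top'):
    c=shot(n);P=cloud(c)
    if n!='wrist': cv2.imwrite(f'pics/f_{n}.png',c['frame'])
    for a,ce,m in blobs(cv2.inRange(hsv(c),(0,150,50),(8,255,255)),5):
        q=np.nanmedian(P[m],0)
        if q[1]<.02 and q[0]<.75: print(n,'red',a,q.round(4))
    k=(P[...,2]>.035)&(P[...,2]<.0425)&(P[...,1]>-.18)&(P[...,1]<-.1)&(P[...,0]>.42)&(P[...,0]<.579)
    print(n,k.sum(),'lid',np.percentile(P[k][:,0],[1,99]).round(4))
    k=(P[...,2]>.036)&(P[...,2]<.049)&(P[...,1]>-.135)&(P[...,1]<-.1)&(P[...,0]>.579)&(P[...,0]<.63); print('arm?',k.sum())
    k=(cv2.inRange(hsv(c),(18,100,60),(34,255,255))>0)&(P[...,2]>.033)&(P[...,2]<.046)&(P[...,1]>-.215)&(P[...,1]<-.12)&(P[...,0]>.577)&(P[...,0]<.65); q=P[k]
    if len(q)>15: print('brass',len(q),np.polyfit(q[:,1]+.17,q[:,0],1).round(4))
c=imaging.read_camera('top')['frame'][120:260,120:400]; d=cv2.imread('pics/f_side.png')[130:300,170:340]
cv2.imwrite('pics/final.png',np.hstack([cv2.resize(c,(480,240)),cv2.resize(d,(240,240))]))
```

```text
[ 0.58209901 -0.01731391  0.16668845] [-0.2 -0.5  0.2]
wrist red 465 [ 0.704  -0.1801  0.0094]
wrist red 428 [ 0.6694 -0.1796  0.0094]
wrist red 150 [ 0.5896 -0.1311  0.0607]
wrist 1364 lid [0.4516 0.5394]
arm? 87
brass 83 [-0.1266  0.5937]
side red 34 [ 0.5882 -0.1316  0.0604]
side red 22 [ 0.7058 -0.1792  0.0094]
side red 27 [ 0.6704 -0.1839  0.0088]
side 432 lid [0.4359 0.5751]
arm? 16
top red 64 [ 0.7039 -0.188   0.0105]
top red 57 [ 0.6689 -0.1877  0.0102]
top red 14 [ 0.5867 -0.1353  0.0751]
top 956 lid [0.434  0.5734]
arm? 0
brass 118 [-0.0108  0.5869]
```

View pics/final.png

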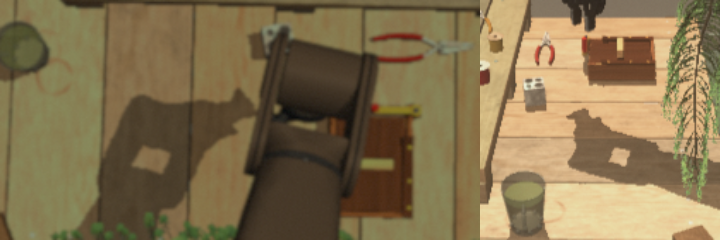

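Catch lies straight across the end (slope about 0.01), the lid is home, the bench is clear of punches and the bystanders stand as before.

```bash
python3 -c "
from plant import job; print(job.sign_off())"
```

```text
the job is handed in; nothing more can be done
None
```

The job is handed in: the catch was swung aside, all three punches found on the bench are in the case, the lid is fully home against its end wall, and the catch is shut; the cube, tea glass and pliers were left untouched.

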